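# Seat the lens barrel in the V-block and hold it down

## Task

Slide the clear cover of the lens case fully open, lift the lens barrel out and seat it in the V-block, lying along the groove and centred lengthwise on the two cheeks, touching both flanks. Finish while still holding it there: keep pressing it down into the V with about 10 N so that it bears on both flanks, never jamming it in hard, and do not let go. Leave the cover open and the other things on the bench where they are.

Things in the scene. Friction and masses are not known exactly. Their poses are not given: they have to be found in the camera images.
- cover_pull (a point): Middle of the orange pull bar on the clear sliding cover of the lens case. The bar is 44 mm long (along x), 14 mm thick (along y, the slide direction) and stands 24 mm above the cover; this point is 12 mm below the bar's top and 12 mm above the cover's top face. The cover slides along the point's +y to open.
- cover (a joint): How far the cover is slid open, m: 0 = lens bay fully covered, 0.12 = end stop, lens bay fully open and the cover over the other bay. It slides stiffly with about 1 to 2 N and stays where it is left.
- lens_case: Grey lens case fixed to the bench, 136 (x) by 246 (y) by 71 mm high, origin at the centre of its underside. Two open-topped bays, each 124 (x) by 114 mm (y) inside, floor 7 mm up; the lens bay is centred at y = -60 mm, an empty bay at y = +60 mm. Walls with cover guides up to 71 mm; cover's top face at 65.5 mm, pull bar's top at 89.5 mm.
- lens_center (a point): Centre of the lens barrel: cylinder 36 mm in diameter, 110 mm long, about 0.2 kg, silver ends, black ribbed middle. Its x is the barrel's axis (y and z roll with it). At the start it lies level in the lens bay on two low rails under it (26 mm wide in all), its axis along the case's x, 42 mm above the bench, with about 39 mm free on either side.
- v_seat (a point): Where the barrel's centre lies when seated in the V-block, 62 mm above the bench; x is the direction of the V groove (the barrel's axis when seated, either way round), y across it, z up. The groove is a 90 degree V with smooth, slippery ground-steel flanks (friction about 0.15); the barrel touches each flank along a line 12.7 mm to the side and 12.7 mm below its axis.
- v_block: V-block fixed to the bench, origin at the centre of its underside, x along the groove. Base plate 124 x 96 x 12 mm; two blue notched cheeks, each 20 mm long along x, centred at x = -40 and +40 mm, 70 mm wide, tops 57.5 mm above the bench. Between the cheeks a gap 60 mm long is open down to the base plate: room for the fingers.
- flank_left: Steel flank of the V on the +y side of v_seat (both cheeks); fixed; origin at the middle of its contact line.
- flank_right: Steel flank of the V on the -y side of v_seat (both cheeks); fixed; origin at the middle of its contact line.
- caliper: Bystander: black and steel caliper lying flat, 72 x 230 x 15 mm; origin at the centre of its underside.
- tape_roll: Bystander: roll of blue tape lying flat, 105 mm across, 24 mm high; origin at the centre of its underside.
- beaker: Bystander: clear beaker, 72 mm across, 95 mm high; origin at the centre of its underside.
- wash_bottle: Bystander: white wash bottle with a bent spout, 225 mm high; origin at the centre of its underside.
- oil_can: Bystander: small white oiler with a red nozzle, 45 mm across, 116 mm high; origin at the centre of its underside.
- screwdriver: Bystander: screwdriver with a red handle, 230 mm long, lying flat; origin at the centre of its underside.
- steel_block: Bystander: plain steel setting block 40 x 60 x 32 mm; origin at the centre of its underside.
- lens: The lens barrel itself; same origin and axes as point lens_center.
Mind the look-alikes: they are no part of the job. Leave any orange look-alike of the v_block alone.

How it is judged:
By the outcome, as a careful person would: the job done as asked, in the order asked, and still so for the second after the job is handed in, while the arm keeps its last pose, push and grip.
It also fails if it takes over 58 s, if anything falls off the work surface, if the arm or the gripper's body presses on something with over 40 N, if the wrist force passes 120 N, or if a joint passes its speed limit or range.

## Robot

A 6-joint arm with a two-finger parallel gripper is mounted at the origin on a cart in front of the work surface, level with it; the furniture and walls round the work are solid. World frame = base frame: x ahead of the robot, y to its left, z up, the work surface at z = 0. Lengths are in m, angles in degrees, forces in N, time in s.
With the tool pointing down it reaches from about 0.275 to 0.825 m from the base axis. Payload 5.2 kg.
Tool frame: the origin (TCP) lies at the very end of the fingers, on their centre line; the grasp point (between the pads) lies manip.grip_depth behind it (manip.grip_depth is the distance from the TCP to the grasp point, in m); x points along the fingers, z is the direction in which the jaws open and shut, and the axes are right-handed (so a half turn about x gives the same grasp; the last joint's range is limited). The gripper opens to 93 mm and grips with 3 to 60 N. Pads are 15 mm wide; open, the fingers measure 128 mm over their backs; the gripper's body (75 mm by 188 mm) begins 65 mm behind the grasp point.
Start: joints at [52.323, 14.817, 87.949, -0, 77.235, -11.62], TCP at [0.242, 0.494, 0.219] pointing down, gripper open.
Joint ranges: [-179.93, 179.93], [-52.35, 119.4], [10.71, 147.94], [-69.91, 249.91], [12.55, 155.21], [-178.61, 178.61]. Speed limits (degrees/s): [147.25, 147.25, 180, 180, 180, 180].

## Interface

Orientations are given as [roll, pitch, yaw] about the fixed x, y, z axes, in that order (R = Rz(yaw) Ry(pitch) Rx(roll)).
In Python, from rig import telemetry, cams, ticket, manip gives the robot as it stands. The module is installed in compiled form; this text tells all that it offers.
- The arm moves only by the shell command python3 -m crank 'ROWS'. ROWS is JSON, a list of rows, each an object with "grip": the closure, from 0 (fully open) to 1 (shut); "dp": the shift along the world's x, y, z normalised to -1 to 1, where 1 is 300 mm, a list of three; "yaw": the turn about the world's z normalised to -1 to 1, where 1 is 90 degrees. A call has 1 to 8 rows; each row is the pose to reach, as a shift and turn from the pose measured when the call began; what a row does not reach only later rows make up. A row lasts 1/8 s, in which the tool goes at most 62.5 mm and 10.7 degrees, less where a joint would pass 70% of its speed; a pose out of reach is approached as far as the arm can. A call with a number of a shift or a turn outside -1 to 1 is refused whole. A call with a gripper value outside its range is refused whole. The fingers move at their own pace and stop on an object; the grip force is fixed at half the most. Time passes only in rows, so rows that repeat a pose let the fingers close. It gives the time, the measured TCP pose, the force and the opening at its end, in the units of the state.
- telemetry.get_state(): the state, without advancing time (a new reading comes with each control period).
- cams.grab_frame(name): name is "scene" or "side" or "wrist"; returns a dict with "image" (400x640x3 uint8, blue, green, red), "camera_matrix" (3x3 intrinsics, pixels), "extrinsics" (4x4, takes a point from world to camera coordinates). Camera axes: x right, y up, looking along -z (the intrinsics and any distortion apply to the point x, -y, -z); pixel columns grow to the right and rows downward; lengths in m; the calibration is good to about 2 mm. The wrist camera is an equidistant fisheye: a pixel r from the principal point sees the ray r / f radians off the axis. A picture is of the moment at which its call begins. There is no depth.
- ticket.sign_off(): hands the job in, once; it reports no verdict.
The state is a dict: "time_s": time; "joints": joint angles; "joint_vel": joint speeds; "effort": joint torques, N m; "tcp_pos": TCP position; "eef_rot": TCP orientation; "ft_force": force on the tool from outside, world axes, zero at the start; "wrist_torque": the same for the moment, N m; "width": opening from 0.0 (shut) to 1.0 (fully open).
Only numpy, scipy, OpenCV 4.12 (cv2) and the standard library are available. Lean on these libraries where they do the work, as an engineer would, in place of code of your own. Each camera call takes 0.05 s, during which the arm holds its last target.

## Working session

There is one attempt and no reset: what is moved stays moved. The work goes in short steps, Python scripts to look and compute and a shell command to move; the robot and the scene stay as the last step left them, time stands still between calls to the robot, and variables do not carry over. Pictures are saved under pics/ and viewed, and the job is handed in when it is done.

```bash
mkdir -p pics; ls; python3 - <<'E'
from rig import telemetry, cams, ticket, manip
import cv2,json
print(telemetry.get_state()); print(manip.grip_depth, [a for a in dir(manip) if a[0]!='_'])
for n in ["scene","side","wrist"]:
    f=cams.grab_frame(n); cv2.imwrite(f"pics/{n}0.png",f["image"]); print(n,f["camera_matrix"],f["extrinsics"],[k for k in f])
E
```

```text
pics
{'time_s': 0.0, 'joints': array([ 5.23210312e+01,  1.48582757e+01,  8.80119009e+01,  2.36014184e-04,
        7.72337618e+01, -1.16191934e+01]), 'joint_vel': array([-0.00788581, -0.0710015 ,  0.08246122,  0.05167183,  0.01086342,
        0.02835843]), 'effort': array([ 9.31003960e-04, -4.37309110e+01, -2.84002894e+01,  7.20843603e-02,
        4.11744264e-02, -1.16290953e-04]), 'tcp_pos': array([0.24125025, 0.49365254, 0.21782118]), 'eef_rot': array([ 168.25397302,   89.89606137, -127.80585472]), 'ft_force': array([-0.94957108,  0.33641905, -0.04030876]), 'wrist_torque': array([0.00203939, 0.00812325, 0.00490263]), 'width': 1.000362507457247}
0.0188 ['Unreachable', 'grip_depth']
scene [[362.08458226   0.         318.52675031]
 [  0.         362.08458226 200.07413864]
 [  0.           0.           1.        ]] [[ 0.45681427 -0.88943215  0.01520435 -0.2720904 ]
 [ 0.56554602  0.30357388  0.76681197 -0.38151825]
 [-0.68664287 -0.34169188  0.6416917  -0.76581553]
 [ 0.          0.          0.          1.        ]] ['image', 'camera_matrix', 'extrinsics']
side [[381.75059773   0.         322.41763415]
 [  0.         381.75059773 202.32401291]
 [  0.           0.           1.        ]] [[-0.82461022 -0.56539138  0.01872386  0.4658996 ]
 [ 0.34533153 -0.4768904   0.80828317 -0.27162952]
 [-0.4480671   0.6729845   0.58849617 -0.9910606 ]
 [ 0.          0.          0.          1.        ]] ['image', 'camera_matrix', 'extrinsics']
wrist [[309.70691629   0.         320.31128633]
 [  0.         309.70691629 198.40610593]
 [  0.           0.           1.        ]] [[ 4.40107232e-01  8.97944996e-01 -6.39504578e-04 -5.49541414e-01]
 [-8.60386407e-01  4.21494711e-01 -2.86491604e-01  3.16632093e-02]
 [-2.56984155e-01  1.26637248e-01  9.58082539e-01 -3.91504857e-01]
 [ 0.00000000e+00  0.00000000e+00  0.00000000e+00  1.00000000e+00]] ['image', 'camera_matrix', 'extrinsics']
```

View pics/scene0.png

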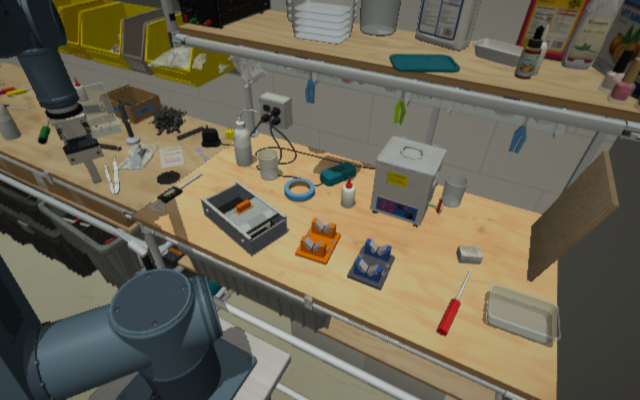

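View pics/side0.png

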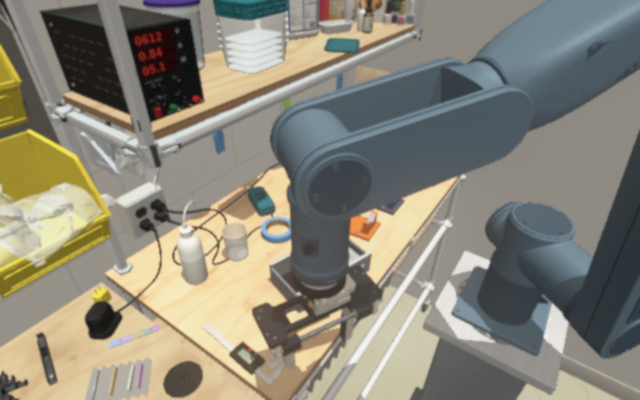

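View pics/wrist0.png

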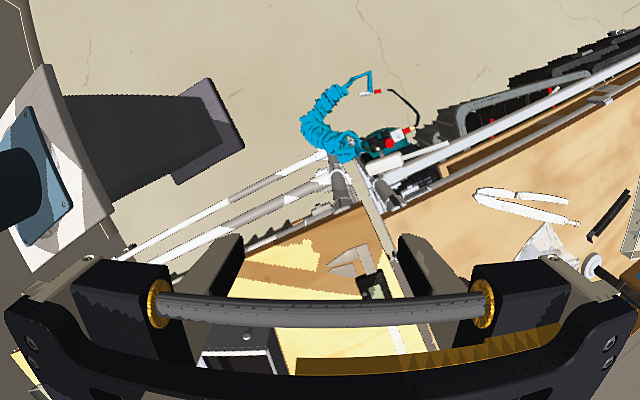

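The scene picture shows the grey lens case at about (245,215). The blue V-block is at (372,260), its orange look-alike at (318,240). I'll enlarge this area.

```bash
cat > h.py <<'E'
import numpy as np, cv2
from rig import telemetry, cams
def grab(n,fn=None):
    f=cams.grab_frame(n)
    if fn: cv2.imwrite(fn,f["image"])
    K=np.array(f["camera_matrix"]);E=np.array(f["extrinsics"]); np.savez(f"cal_{n}.npz",K=K,E=E); return f["image"],K,E
def cal(n):
    d=np.load(f"cal_{n}.npz"); return d["K"],d["E"]
def ray(n,px,c=None):
    K,E=c or cal(n); u=(px[0]-K[0,2])/K[0,0]; v=(px[1]-K[1,2])/K[1,1]
    if n=="wrist":
        r=np.hypot(u,v); s=np.sin(r)/r if r>1e-9 else 1; d=np.array([u*s,v*s,np.cos(r)])
    else: d=np.array([u,v,1.])
    d=d*[1,-1,-1]; d/=np.linalg.norm(d); R=E[:3,:3]; return -R.T@E[:3,3], R.T@d
def onz(n,px,z,c=None):
    o,d=ray(n,px,c); return o+d*(z-o[2])/d[2]
def proj(n,p,c=None):
    K,E=c or cal(n); q=E[:3,:3]@np.asarray(p,float)+E[:3,3]; q=q*[1,-1,-1]
    if n=="wrist":
        r=np.arctan2(np.hypot(q[0],q[1]),q[2]); s=r/max(np.hypot(q[0],q[1]),1e-9); return np.array([K[0,0]*q[0]*s+K[0,2],K[1,1]*q[1]*s+K[1,2]])
    return np.array([K[0,0]*q[0]/q[2]+K[0,2],K[1,1]*q[1]/q[2]+K[1,2]])
def tri(rs):
    A=np.zeros((3,3));b=np.zeros(3)
    for o,d in rs:
        M=np.eye(3)-np.outer(d,d);A+=M;b+=M@o
    p=np.linalg.solve(A,b); return p,[np.linalg.norm((np.eye(3)-np.outer(d,d))@(p-o)) for o,d in rs]
def crop(img,x0,y0,x1,y1,s,fn):
    cv2.imwrite(fn,cv2.resize(img[y0:y1,x0:x1],None,fx=s,fy=s,interpolation=cv2.INTER_CUBIC))
E
python3 - <<'E'
from h import *
for n in ["scene","side"]: grab(n)
im=cv2.imread("pics/scene0.png"); crop(im,190,170,410,300,3.6,"pics/scene0c.png")
for nm,p,z in [("case",(245,215),.07),("V",(372,260),.06),("orangeV",(318,240),.06)]: print(nm,onz("scene",p,z))
E
```

```text
case [0.41997756 0.15337366 0.07      ]
V [ 0.4417604  -0.23575339  0.06      ]
orangeV [ 0.43941612 -0.07756424  0.06      ]
```

View pics/scene0c.png

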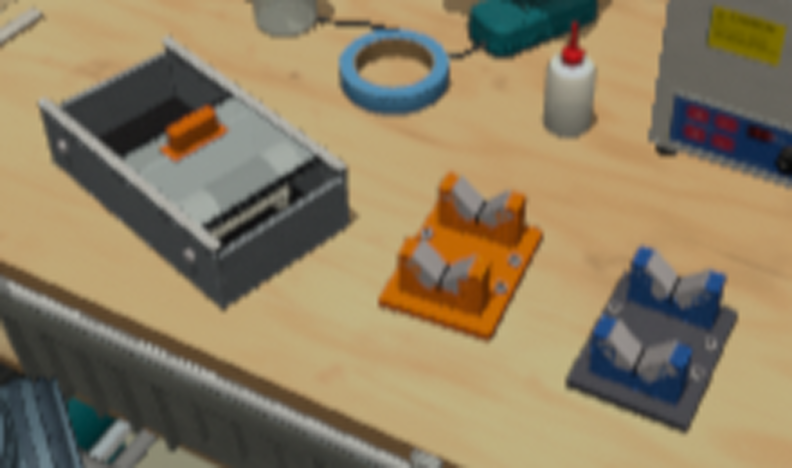

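The crop shows the grey case with the clear cover and orange bar (full-image ≈ (243,207)). Two V-blocks are candidates: orange at (318,240) and blue-cheeked on a dark base at (372,260). The blue one matches "blue notched cheeks", so it is the target.

```bash
python3 - <<'E'
from h import *
f=lambda x,y:(190+x/3.6,170+y/3.6)
c=[onz("scene",f(*p),.071) for p in [(42,103),(168,38),(350,168),(215,246)]]
for p in c: print(p)
c=np.array(c);print(c.mean(0), [np.linalg.norm(c[i]-c[(i+1)%4]) for i in range(4)], [np.degrees(np.arctan2(*(c[i]-c[(i+1)%4])[1::-1])) for i in range(4)])
print("bar top mid",onz("scene",f(192,122),.0895))
v=[onz("scene",f(*p),.012) for p in [(567,383),(687,428),(737,318),(640,270)]]
for p in v: print(p)
print([np.degrees(np.arctan2(*(v[i]-v[(i+1)%4])[1::-1])) for i in range(4)])
E
```

```text
[0.41765257 0.31417589 0.071     ]
[0.54327366 0.27621301 0.071     ]
[0.47114328 0.04006792 0.071     ]
[0.34797382 0.08516268 0.071     ]
[0.44501083 0.17890488 0.071     ] [np.float64(0.13123199887185932), np.float64(0.24691556280533186), np.float64(0.1311649852545418), np.float64(0.23937873725439607)] [np.float64(163.18510552771812), np.float64(73.01474055869109), np.float64(-20.10866957911017), np.float64(-106.92272148509574)]
bar top mid [0.44102219 0.17194376 0.0895    ]
[ 0.39865055 -0.18801242  0.012     ]
[ 0.40207514 -0.28072978  0.012     ]
[ 0.51892167 -0.28020647  0.012     ]
[ 0.53100906 -0.19451658  0.012     ]
[np.float64(92.11529890122041), np.float64(-179.7433925258648), np.float64(-98.02915085677223), np.float64(-2.813279191967019)]
```

```bash
cat >> h.py <<'E'
from scipy.spatial.transform import Rotation as Ro
def st():
    s=telemetry.get_state(); R=Ro.from_euler("xyz",s["eef_rot"],degrees=True).as_matrix()
    print("t",round(s["time_s"],2),"tcp",s["tcp_pos"].round(4),"F",s["ft_force"].round(2),"T",s["wrist_torque"].round(2),"w",round(s["width"],3),"jawyaw",np.degrees(np.arctan2(R[1,2],R[0,2])).round(2),"xdir",R[:,0].round(3),"j6",s["joints"][5].round(1)); return s
E
python3 - <<'E'
from h import *
st()
K,E=cal("scene")
for n,p,z in [("wash",(243,165),0),("beaker",(268,178),0),("tape",(300,188),0),("oil",(348,206),0),("driver",(450,310),0)]: print(n,onz("scene",p,z).round(3))
K,E=np.array([[309.7,0,320.3],[0,309.7,198.4],[0,0,1]]),np.array([[ 4.40107232e-01 , 8.97944996e-01 ,-6.39504578e-04, -5.49541414e-01], [-8.60386407e-01 , 4.21494711e-01, -2.86491604e-01 , 3.16632093e-02], [-2.56984155e-01 , 1.26637248e-01 , 9.58082539e-01, -3.91504857e-01],[0,0,0,1]])
print("cam pos",-E[:3,:3].T@E[:3,3],"look",-E[2,:3])
E
```

```text
t 0.25 tcp [0.2414 0.4939 0.2182] F [ 0.03  0.58 -0.86] T [ 0.04 -0.03  0.03] w 1.003 jawyaw 63.94 xdir [-0.001 -0.001 -1.   ] j6 -11.6
wash [0.707 0.381 0.   ]
beaker [0.682 0.251 0.   ]
tape [0.686 0.12  0.   ]
oil [ 0.677 -0.069  0.   ]
driver [ 0.432 -0.454  0.   ]
cam pos [0.1684892  0.52969119 0.38381378] look [ 0.25698415 -0.12663725 -0.95808254]
```

```bash
python3 -m crank '[{"grip":0,"dp":[0.2,-0.3,0.1],"yaw":0.05},{"grip":0,"dp":[0.4,-0.6,0.1],"yaw":0.1},{"grip":0,"dp":[0.6,-0.95,0.1],"yaw":0.1},{"grip":0,"dp":[0.6,-0.95,0.1],"yaw":0.1},{"grip":0,"dp":[0.6,-0.95,0.1],"yaw":0.1},{"grip":0,"dp":[0.6,-0.95,0.1],"yaw":0.1},{"grip":0,"dp":[0.6,-0.95,0.1],"yaw":0.1},{"grip":0,"dp":[0.6,-0.95,0.1],"yaw":0.1}]'; python3 - <<'E'
from h import *
grab("wrist","pics/w1.png"); np.savez("cal_w1.npz",**dict(zip("KE",cal("wrist")))); grab("side","pics/s1.png"); st()
E
```

```text
time_s: 1.25
tcp_pos: [0.4209, 0.2095, 0.2481]
eef_rot: [122.1, 89.9, -164.9]
ft_force: [-0.1, -0.1, 0.6]
width: 1.002
t 1.35 tcp [0.4207 0.2099 0.2482] F [0.02 0.53 0.45] T [0.05 0.01 0.02] w 0.996 jawyaw 73.03 xdir [-0.001 -0.    -1.   ] j6 -60.1
```

View pics/w1.png

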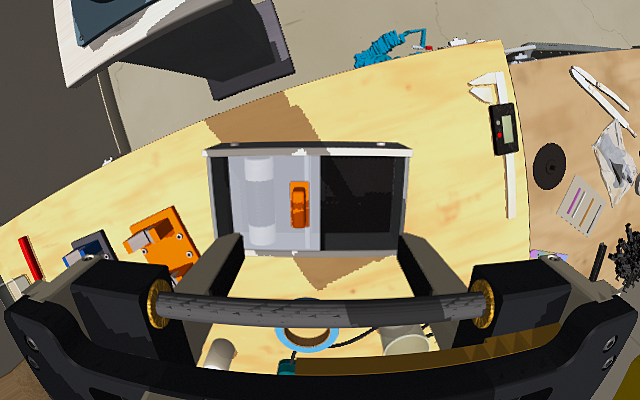

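View pics/s1.png

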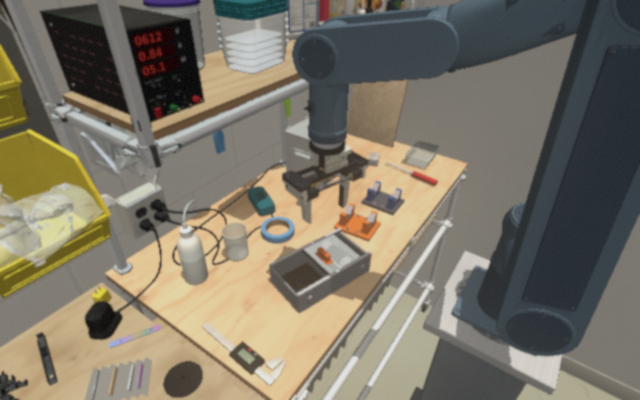

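The wrist view shows the case square to the jaws, orange bar about (299,204), lens under the clear cover at (261,200). The side view now sees case and bar (323,256).

```bash
python3 - <<'E'
from h import *
a=cv2.imread("pics/w1.png"); crop(a,200,130,420,270,3.6,"pics/w1c.png")
b=cv2.imread("pics/s1.png"); crop(b,260,160,420,320,3.6,"pics/s1c.png")
p=np.array([0.4207,0.2099,0.2482]);print(proj("wrist",p),proj("wrist",p+[0,0,.0188]))
E
```

```text
[320.33410088 248.84163029] [320.3513752  264.03550878]
```

View pics/w1c.png

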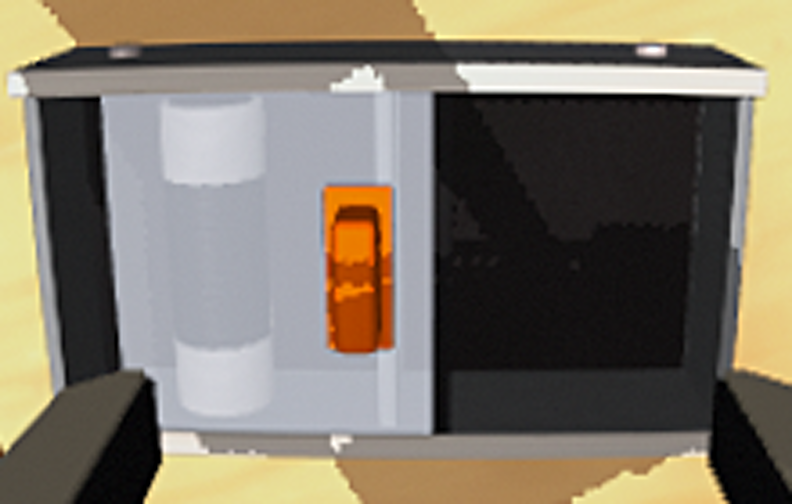

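View pics/s1c.png

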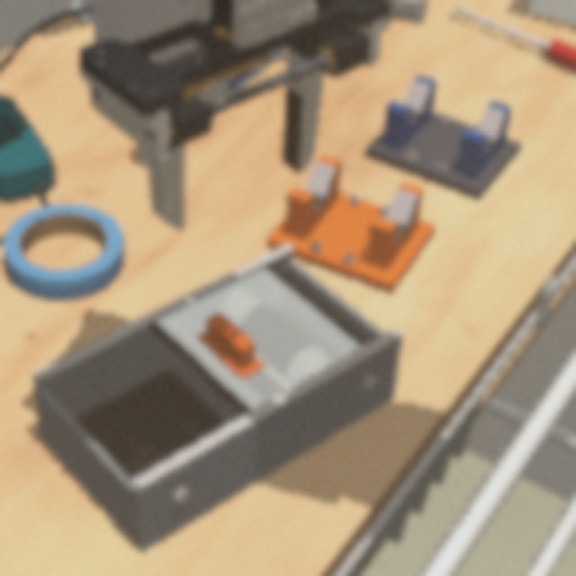

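```bash
python3 - <<'E'
from h import *
W=(lambda d:(d["K"],d["E"]))(np.load("cal_w1.npz"))
w=lambda x,y:ray("wrist",(200+x/3.6,130+y/3.6),W)
s=lambda x,y:ray("side",(260+x/3.6,160+y/3.6))
c=lambda x,y:ray("scene",(190+x/3.6,170+y/3.6))
print("bartop",tri([w(356,283),s(230,333),c(192,120)]), tri([w(356,283),s(230,333)])[0],tri([w(356,283),c(192,120)])[0])
wz=lambda x,y,z:onz("wrist",(200+x/3.6,130+y/3.6),z,W)
# case corners top z=.071 from wrist
C=[wz(x,y,.071) for x,y in [(10,92),(768,92),(712,452),(62,450)]]
for p in C:print(p.round(4))
print("bar on z.0895: ends",wz(356,218,.0895),wz(356,350,.0895), wz(330,283,.0895),wz(382,283,.0895))
print("lens centre z.042+.018",wz(213,100,.042),wz(222,412,.042))
a=np.radians(-17);ex=np.array([np.cos(a),np.sin(a),0]);ey=np.array([-ex[1],ex[0],0])
for n,z in [("w",.0655)]:
  # flange centre, cover edge
  print("flange",wz(358,268,.0655),"edge ",wz(434,100,.0655),wz(434,430,.0655))
E
```

```text
bartop (array([0.44268257, 0.17665109, 0.08616777]), [np.float64(0.0021356289922944763), np.float64(0.0014992611110981545), np.float64(0.002998471700639728)]) [0.44029567 0.17871607 0.08836655] [0.44379259 0.1770744  0.08572094]
[0.3508 0.0874 0.071 ]
[0.4238 0.321  0.071 ]
[0.5426 0.2751 0.071 ]
[0.4751 0.0542 0.071 ]
bar on z.0895: ends [0.42079214 0.18555347 0.0895    ] [0.46151866 0.17205355 0.0895    ] [0.4380986  0.17138526 0.0895    ] [0.44279729 0.186722   0.0895    ]
lens centre z.042+.018 [0.37781713 0.14457726 0.042     ] [0.48808991 0.10705594 0.042     ]
flange [0.44287297 0.17730099 0.0655    ] edge  [0.39704077 0.21754415 0.0655    ] [0.50659894 0.18383247 0.0655    ]
```

```bash
python3 -m crank '[{"grip":0,"dp":[0.068,-0.106,-0.2],"yaw":0},{"grip":0,"dp":[0.068,-0.106,-0.4],"yaw":0},{"grip":0,"dp":[0.068,-0.106,-0.45],"yaw":0},{"grip":0,"dp":[0.068,-0.106,-0.45],"yaw":0}]'; python3 - <<'E'
from h import *
grab("wrist","pics/w2.png"); np.savez("cal_w2.npz",**dict(zip("KE",cal("wrist")))); grab("side","pics/s2.png"); st()
E
```

```text
time_s: 1.85
tcp_pos: [0.4393, 0.1789, 0.1117]
eef_rot: [117.3, 89.7, -169.6]
ft_force: [0.4, -0.0, 0.8]
width: 0.998
t 1.95 tcp [0.4415 0.1791 0.114 ] F [ 0.87 -0.37  0.01] T [ 0.02  0.01 -0.06] w 1.002 jawyaw 73.12 xdir [ 0. -0. -1.] j6 -64.5
```

View pics/w2.png

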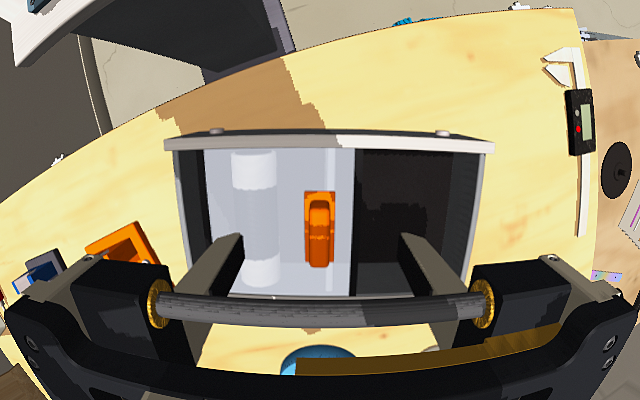

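The bar at (319,232) lies centred between the fingers. Next I descend and grip.

```bash
python3 -m crank '[{"grip":0,"dp":[0,0,-0.08],"yaw":0},{"grip":0,"dp":[0,0,-0.137],"yaw":0},{"grip":0.5,"dp":[0,0,-0.137],"yaw":0},{"grip":1,"dp":[0,0,-0.137],"yaw":0},{"grip":1,"dp":[0,0,-0.137],"yaw":0},{"grip":1,"dp":[0,0,-0.137],"yaw":0},{"grip":1,"dp":[0,0,-0.137],"yaw":0},{"grip":1,"dp":[0,0,-0.137],"yaw":0}]'; python3 - <<'E'
from h import *
st()
E
```

```text
time_s: 2.95
tcp_pos: [0.4415, 0.179, 0.073]
eef_rot: [-94.1, 90.0, -21.0]
ft_force: [-0.2, -1.5, -0.5]
width: 0.404
t 2.95 tcp [0.4415 0.179  0.073 ] F [-0.24 -1.52 -0.48] T [ 0.04  0.05 -0.03] w 0.404 jawyaw 73.12 xdir [ 0. -0. -1.] j6 -64.5
```

```bash
python3 -m crank '[{"grip":1,"dp":[0,0,0],"yaw":0},{"grip":1,"dp":[0,0,0],"yaw":0},{"grip":1,"dp":[0,0,0],"yaw":0},{"grip":1,"dp":[0,0,0],"yaw":0},{"grip":1,"dp":[0,0,0],"yaw":0},{"grip":1,"dp":[0,0,0],"yaw":0}]'; python3 - <<'E'
from h import *
st()
E
```

```text
time_s: 3.7
tcp_pos: [0.4414, 0.179, 0.073]
eef_rot: [-122.4, 90.0, -49.3]
ft_force: [0.0, -1.1, 0.3]
width: 0.148
t 3.7 tcp [0.4414 0.179  0.073 ] F [ 0.04 -1.05  0.31] T [-0.19  0.04 -0.07] w 0.148 jawyaw 73.12 xdir [ 0. -0. -1.] j6 -64.5
```

```bash
python3 -m crank '[{"grip":1,"dp":[0.018,0.058,0],"yaw":0},{"grip":1,"dp":[0.036,0.116,0],"yaw":0},{"grip":1,"dp":[0.054,0.174,0],"yaw":0},{"grip":1,"dp":[0.072,0.232,0],"yaw":0},{"grip":1,"dp":[0.09,0.29,0],"yaw":0},{"grip":1,"dp":[0.106,0.34,0],"yaw":0},{"grip":1,"dp":[0.114,0.37,0],"yaw":0},{"grip":1,"dp":[0.119,0.384,0],"yaw":0}]'; python3 - <<'E'
from h import *
st()
E
```

```text
time_s: 4.7
tcp_pos: [0.4721, 0.2795, 0.0722]
eef_rot: [171.8, 88.2, -114.8]
ft_force: [-11.7, -59.7, 25.2]
width: 0.326
t 4.7 tcp [0.4721 0.2795 0.0722] F [-11.72 -59.72  25.17] T [-10.69   2.09   0.17] w 0.326 jawyaw 73.41 xdir [-0.013 -0.029 -0.999] j6 -52.8
```

Force −60 N: a finger has met the end wall (or something there). I back off and look.

```bash
python3 -m crank '[{"grip":0.8,"dp":[-0.008,-0.026,0.0],"yaw":0},{"grip":0.7,"dp":[-0.012,-0.04,0.01],"yaw":0},{"grip":0.7,"dp":[-0.012,-0.04,0.01],"yaw":0}]'; python3 - <<'E'
from h import *
st()
grab("wrist","pics/w3.png"); np.savez("cal_w3.npz",**dict(zip("KE",cal("wrist")))); im=grab("side","pics/s3.png")[0];crop(im,200,170,400,320,3.6,"pics/s3c.png")
im=grab("scene","pics/c3.png")[0];crop(im,180,120,380,270,3.6,"pics/c3c.png")
E
```

```text
time_s: 5.08
tcp_pos: [0.4692, 0.2687, 0.0755]
eef_rot: [173.0, 88.3, -113.6]
ft_force: [-0.1, 0.2, 0.3]
width: 0.296
t 5.08 tcp [0.4692 0.2687 0.0755] F [-0.09  0.17  0.33] T [-0.05  0.05 -0.04] w 0.296 jawyaw 73.4 xdir [-0.012 -0.027 -1.   ] j6 -53.8
```

View pics/w3.png

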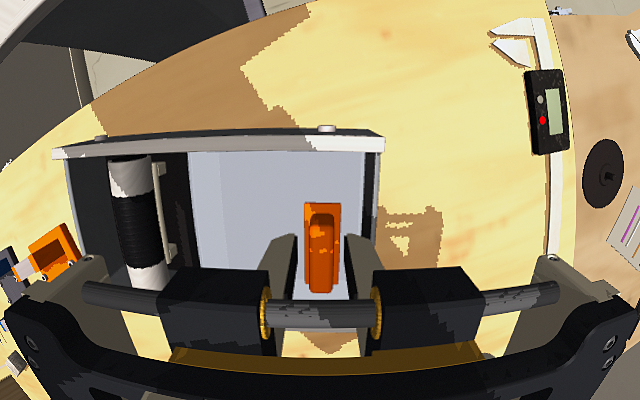

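View pics/s3c.png

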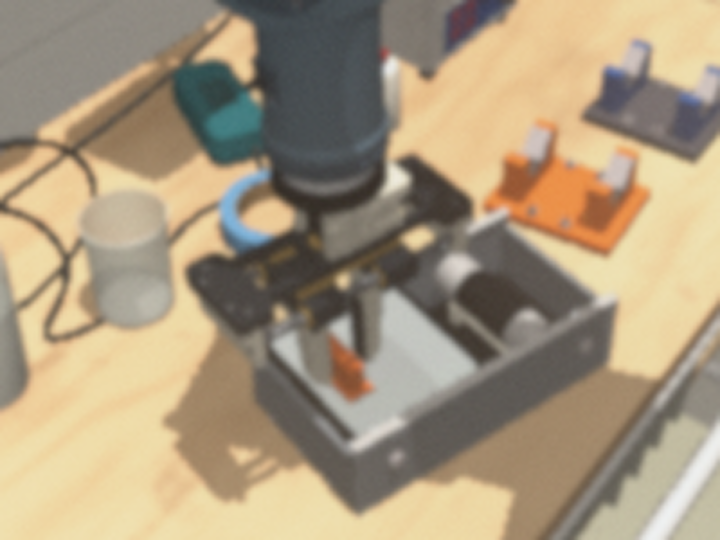

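View pics/c3c.png

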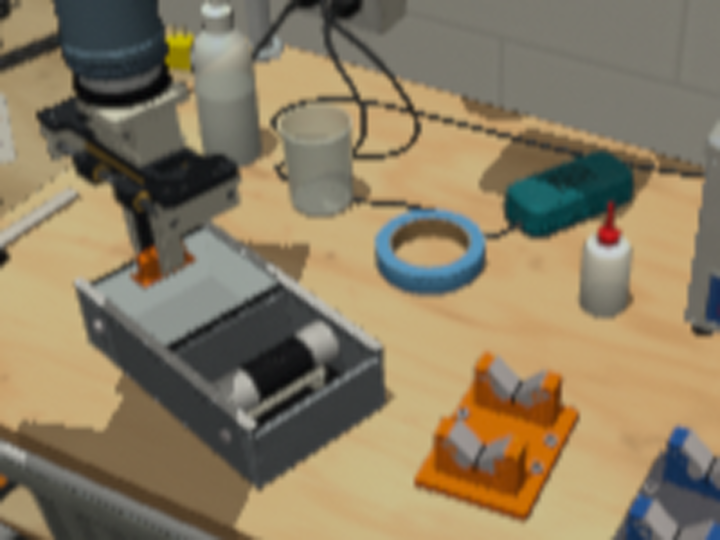

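```bash
python3 - <<'E'
from h import *
a=cv2.imread("pics/w3.png"); crop(a,40,110,400,310,2.2,"pics/w3c.png")
W=(lambda d:(d["K"],d["E"]))(np.load("cal_w3.npz"))
im=a
E
```

```text
(no output)
```

View pics/w3c.png

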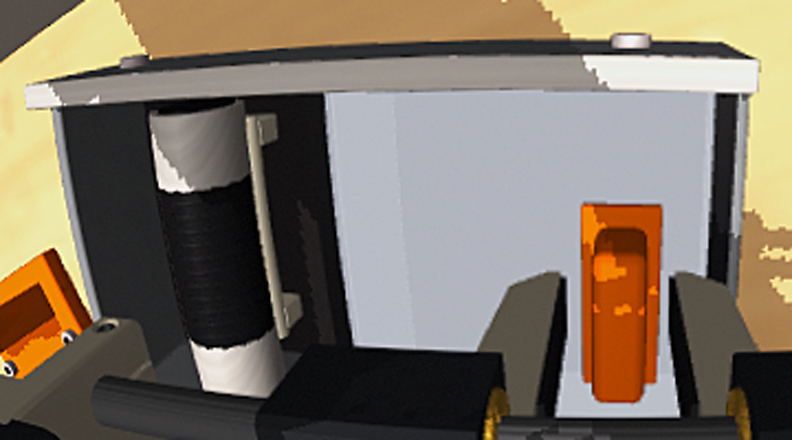

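```bash
python3 - <<'E'
from h import *
def L(n): return (lambda d:(d["K"],d["E"]))(np.load(n))
W3=L("cal_w3.npz");W1=L("cal_w1.npz")
z3=lambda x,y,z:onz("wrist",(40+x/2.2,110+y/2.2),z,W3)
z1=lambda x,y,z:onz("wrist",(200+x/3.6,130+y/3.6),z,W1)
a=np.radians(-17.2);O=np.array([.4455,.1835,0]);ex=np.array([np.cos(a),np.sin(a),0]);ey=np.array([-ex[1],ex[0],0])
loc=lambda p:((p-O)@ex,(p-O)@ey)
P=lambda n,p:print(n,np.round(p,4),np.round(loc(p),4))
for n,q,z in [("corner -y-x",(25,107),.071),("corner +y-x",(760,92),.071),("cover -y edge",(327,95),.0655),("cover -y edge2",(352,347),.0655),("cover +y edge",(715,95),.0655),("wall+y top",(745,95),.071),("bartop",(620,315),.0895),("bar flange",(621,300),.0665)]: P(n,z3(*q,z))
print()
for n,q,z in [("corner -y-x",(10,92),.071),("corner +y-x",(768,92),.071),("cover +y edge",(434,100),.0655),("cover -y edge",(103,95),.0655),("cover -y edge2",(125,400),.0655),("wall-y inner",(40,95),.071),("bartop",(356,283),.0895)]: P(n,z1(*q,z))
E
```

```text
corner -y-x [0.3514 0.0864 0.071 ] [-0.0612 -0.1206]
corner +y-x [0.4245 0.3204 0.071 ] [-0.0605  0.1246]
cover -y edge [0.3914 0.2073 0.0655] [-0.0587  0.0068]
cover -y edge2 [0.4667 0.1823 0.0655] [0.0206 0.0052]
cover +y edge [0.4231 0.3094 0.0655] [-0.0586  0.1137]
wall+y top [0.4242 0.3164 0.071 ] [-0.0596  0.1207]
bartop [0.4654 0.2715 0.0895] [-0.007  0.09 ]
bar flange [0.4718 0.2693 0.0665] [-0.0003  0.0898]

corner -y-x [0.3508 0.0874 0.071 ] [-0.062  -0.1198]
corner +y-x [0.4238 0.321  0.071 ] [-0.0614  0.125 ]
cover +y edge [0.397  0.2175 0.0655] [-0.0564  0.0182]
cover -y edge [0.3625 0.1158 0.0655] [-0.0593 -0.0893]
cover -y edge2 [0.4651 0.0828 0.0655] [ 0.0485 -0.0904]
wall-y inner [0.3552 0.0971 0.071 ] [-0.0607 -0.1093]
bartop [0.4404 0.1791 0.0895] [-0.0035 -0.0057]
```

The geometry shows the cover's start was already ~24 mm open; it now spans local y +6…+113, so it's probably at its stop. I'll confirm with a gentle push from the −y finger.

```bash
python3 -m crank '[{"grip":0.7,"dp":[0.005,0.016,0],"yaw":0},{"grip":0.7,"dp":[0.009,0.029,0],"yaw":0},{"grip":0.7,"dp":[0.011,0.035,0],"yaw":0},{"grip":0.7,"dp":[0.012,0.038,0],"yaw":0},{"grip":0.7,"dp":[0.012,0.038,0],"yaw":0}]';python3 - <<'E'
from h import *
st()
E
```

```text
time_s: 5.85
tcp_pos: [0.4714, 0.2776, 0.075]
eef_rot: [171.5, 87.9, -115.0]
ft_force: [-2.4, -9.9, 4.5]
width: 0.306
t 5.85 tcp [0.4714 0.2776 0.075 ] F [-2.39 -9.95  4.53] T [-1.78  0.38 -0.07] w 0.306 jawyaw 73.5 xdir [-0.015 -0.033 -0.999] j6 -52.8
```

10 N push and no movement, well above the 1–2 N of friction: end stop confirmed. Next I lift off and go above the lens.

```bash
python3 -m crank '[{"grip":0.65,"dp":[-0.005,-0.016,0.02],"yaw":0},{"grip":0.65,"dp":[-0.005,-0.016,0.2],"yaw":0},{"grip":0,"dp":[-0.04,-0.15,0.33],"yaw":0},{"grip":0,"dp":[-0.08,-0.3,0.33],"yaw":0},{"grip":0,"dp":[-0.128,-0.505,0.33],"yaw":0},{"grip":0,"dp":[-0.128,-0.505,0.33],"yaw":0},{"grip":0,"dp":[-0.128,-0.505,0.33],"yaw":0},{"grip":0,"dp":[-0.128,-0.505,0.33],"yaw":0}]';python3 - <<'E'
from h import *
st()
grab("wrist","pics/w4.png"); np.savez("cal_w4.npz",**dict(zip("KE",cal("wrist")))); im=grab("side","pics/s4.png")[0];crop(im,240,160,440,310,3.6,"pics/s4c.png")
im=grab("scene","pics/c4.png")[0];crop(im,190,150,390,300,3.6,"pics/c4c.png")
E
```

```text
time_s: 6.85
tcp_pos: [0.4334, 0.1273, 0.1741]
eef_rot: [171.7, 87.9, -114.7]
ft_force: [0.1, 0.5, -0.5]
width: 0.949
t 6.85 tcp [0.4334 0.1273 0.1741] F [ 0.07  0.45 -0.5 ] T [ 0.05 -0.02 -0.01] w 0.949 jawyaw 73.59 xdir [-0.015 -0.033 -0.999] j6 -69.2
```

View pics/w4.png

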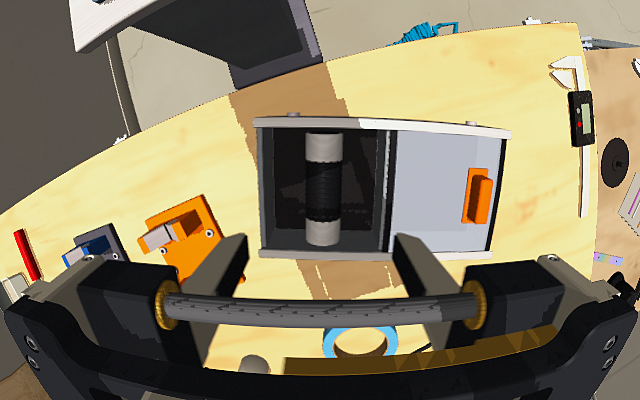

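View pics/c4c.png

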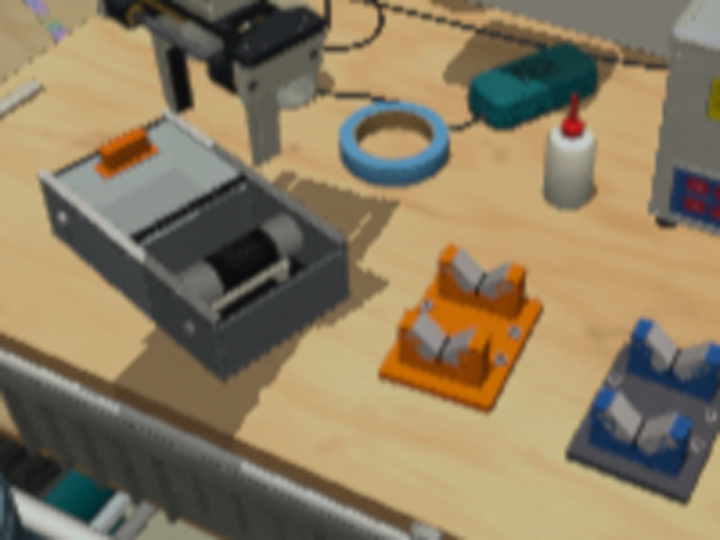

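View pics/s4c.png

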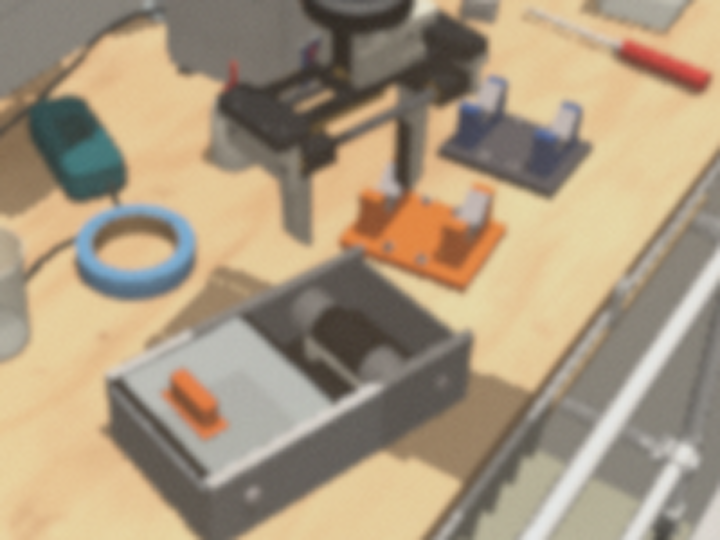

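```bash
python3 - <<'E'
from h import *
a=cv2.imread("pics/w4.png"); crop(a,250,105,410,265,3.7,"pics/w4c.png"); crop(a,0,180,240,300,3.3,"pics/w4v.png")
E
```

```text
(no output)
```

View pics/w4c.png

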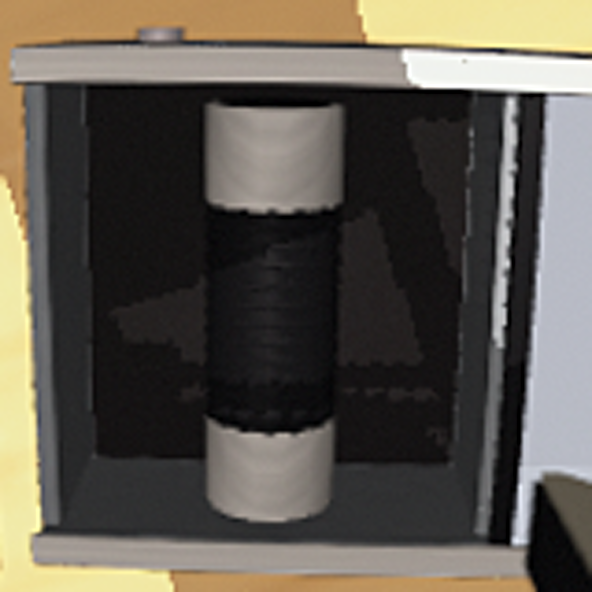

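```bash
python3 - <<'E'
from h import *
W=(lambda d:(d["K"],d["E"]))(np.load("cal_w4.npz"))
for p in [(0.433,.1258,.06),(.3778,.1446,.06),(.4881,.1071,.06)]: print(3.7*(proj("wrist",p,W)-[250,105]))
E
```

```text
[268.09207172 338.19502177]
[278.21392644 108.50414943]
[259.08140761 543.94461664]
```

```bash
python3 - <<'E'
from h import *
from scipy.optimize import least_squares
W=(lambda d:(d["K"],d["E"]))(np.load("cal_w4.npz"))
T=lambda x,y:(250+x/3.7,105+y/3.7)
print("ends z.06",onz("wrist",T(275,106),.06,W),onz("wrist",T(269,521),.06,W))
# sides: rays tangent to cylinder radius .018, axis fit (point x0,y0,z0,yaw)
pts=[(207,120),(206,200),(206,420),(207,500),(343,120),(342,200),(333,420),(331,500)]
rs=[ray("wrist",T(*p),W) for p in pts]
def res(q,z=.042):
    c=np.array([.433,q[0],q[2] if len(q)>2 else z]);u=np.array([np.cos(q[1]),np.sin(q[1]),0]);r=[]
    for o,d in rs:
        n=np.cross(u,d);n/=np.linalg.norm(n);r.append(abs((o-c)@n)-.018)
    return r
for q0 in [[.126,-.3],[.126,-.3,.042]]:
    s=least_squares(res,q0);print(s.x,np.degrees(s.x[1]),np.abs(s.fun).max())
# black band boundaries
print("bands",onz("wrist",T(275,211),.06,W),onz("wrist",T(269,430),.06,W))
# scene lens ends
c=lambda x,y:(190+x/3.6,150+y/3.6)
sd=lambda x,y:(240+x/3.6,160+y/3.6)
# band centre triangulate from 3 views (black band top-line centre)
print(proj("scene",(.433,.126,.042)),proj("side",(.433,.126,.042)))
print(tri([ray("wrist",T(270,320),W),ray("scene",c(239,250)),ray("side",sd(352,330))]))
E
```

```text
ends z.06 [0.37699018 0.14402148 0.06      ] [0.48218251 0.11163808 0.06      ]
[ 0.12631025 -0.30107186] -17.25014679903568 0.0005749018870324502
[ 0.12619471 -0.30112559  0.03656147] -17.253225644833762 0.00025594939081595436
bands [0.40203061 0.13668134 0.06      ] [0.45699249 0.11900971 0.06      ]
[256.21752306 222.27776134] [336.04362663 254.9395363 ]
(array([0.43033329, 0.12477318, 0.05520327]), [np.float64(0.0024031354095051696), np.float64(0.0023674717114650925), np.float64(0.0014184573243788234)])
```

Lens: centre ≈ (0.4295, 0.127), axis height ≈ 0.042 (fit 0.037–0.055), yaw −17.25°. I pre-close to ~57 mm (the fully open fingers would hit the bay walls) and descend part-way.

```bash
python3 -m crank '[{"grip":0.38,"dp":[-0.013,-0.001,-0.1],"yaw":-0.009},{"grip":0.38,"dp":[-0.013,-0.001,-0.2],"yaw":-0.009},{"grip":0.38,"dp":[-0.013,-0.001,-0.25],"yaw":-0.009},{"grip":0.38,"dp":[-0.013,-0.001,-0.25],"yaw":-0.009},{"grip":0.38,"dp":[-0.013,-0.001,-0.25],"yaw":-0.009},{"grip":0.38,"dp":[-0.013,-0.001,-0.25],"yaw":-0.009}]';python3 - <<'E'
from h import *
st()
grab("wrist","pics/w5.png"); np.savez("cal_w5.npz",**dict(zip("KE",cal("wrist")))); st()
E
```

```text
time_s: 7.75
tcp_pos: [0.4299, 0.1271, 0.0996]
eef_rot: [173.4, 88.0, -113.8]
ft_force: [-0.5, -0.9, -0.2]
width: 0.617
t 7.75 tcp [0.4299 0.1271 0.0996] F [-0.46 -0.89 -0.24] T [ 0.05 -0.02  0.  ] w 0.617 jawyaw 72.82 xdir [-0.014 -0.033 -0.999] j6 -68.0
t 7.8 tcp [0.4298 0.1271 0.0996] F [ 0.11  0.47 -0.18] T [0.02 0.01 0.05] w 0.623 jawyaw 72.81 xdir [-0.015 -0.033 -0.999] j6 -68.0
```

View pics/w5.png

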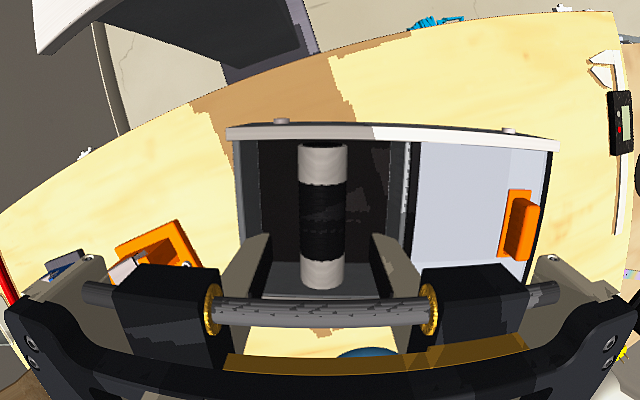

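The lens (322,215) is centred between the fingers and the walls are clear. Descend and close.

```bash
python3 -m crank '[{"grip":0.38,"dp":[0,0,-0.08],"yaw":0},{"grip":0.38,"dp":[0,0,-0.16],"yaw":0},{"grip":0.38,"dp":[0,0,-0.22],"yaw":0},{"grip":0.38,"dp":[0,0,-0.252],"yaw":0},{"grip":0.38,"dp":[0,0,-0.252],"yaw":0},{"grip":1,"dp":[0,0,-0.252],"yaw":0},{"grip":1,"dp":[0,0,-0.252],"yaw":0},{"grip":1,"dp":[0,0,-0.252],"yaw":0}]';python3 - <<'E'
from h import *
st()
E
python3 -m crank '[{"grip":1,"dp":[0,0,0],"yaw":0},{"grip":1,"dp":[0,0,0],"yaw":0},{"grip":1,"dp":[0,0,0],"yaw":0}]';python3 - <<'E'
from h import *
st()
E
```

```text
time_s: 8.8
tcp_pos: [0.4301, 0.1269, 0.0245]
eef_rot: [174.7, 88.0, -112.5]
ft_force: [0.4, -1.4, 2.2]
width: 0.379
t 8.8 tcp [0.4301 0.1269 0.0245] F [ 0.41 -1.43  2.21] T [-0.17  0.1   0.03] w 0.379 jawyaw 72.82 xdir [-0.014 -0.033 -0.999] j6 -67.5
time_s: 9.18
tcp_pos: [0.4301, 0.127, 0.0245]
eef_rot: [174.6, 88.0, -112.6]
ft_force: [0.1, 0.1, 0.8]
width: 0.381
t 9.18 tcp [0.4301 0.127  0.0245] F [0.1  0.15 0.81] T [ 0.04  0.04 -0.01] w 0.381 jawyaw 72.82 xdir [-0.014 -0.033 -0.999] j6 -67.5
```

```bash
python3 -m crank '[{"grip":1,"dp":[0,0,0.06],"yaw":0},{"grip":1,"dp":[0,0,0.18],"yaw":0},{"grip":1,"dp":[0,0,0.33],"yaw":0},{"grip":1,"dp":[0,0,0.48],"yaw":0},{"grip":1,"dp":[0,0,0.58],"yaw":0},{"grip":1,"dp":[0,-0.15,0.6],"yaw":0.05},{"grip":1,"dp":[0,-0.35,0.6],"yaw":0.1},{"grip":1,"dp":[0.02,-0.5,0.6],"yaw":0.15}]';python3 - <<'E'
from h import *
st()
E
python3 -m crank '[{"grip":1,"dp":[0.04,-0.2,0],"yaw":0.06},{"grip":1,"dp":[0.06,-0.4,0],"yaw":0.06},{"grip":1,"dp":[0.06,-0.55,0],"yaw":0.06},{"grip":1,"dp":[0.06,-0.55,0],"yaw":0.06},{"grip":1,"dp":[0.06,-0.55,0],"yaw":0.06}]';python3 - <<'E'
from h import *
st();grab("wrist","pics/w6.png"); np.savez("cal_w6.npz",**dict(zip("KE",cal("wrist")))); im=grab("side","pics/s6.png")[0];st()
im=grab("scene","pics/c6.png")[0]
E
```

```text
time_s: 10.18
tcp_pos: [0.4355, -0.0246, 0.2045]
eef_rot: [174.5, 87.9, -99.0]
ft_force: [1.3, 0.2, -1.7]
width: 0.382
t 10.18 tcp [ 0.4355 -0.0246  0.2045] F [ 1.29  0.17 -1.68] T [ 0.09 -0.05  0.05] w 0.382 jawyaw 86.48 xdir [-0.006 -0.035 -0.999] j6 -102.0
time_s: 10.8
tcp_pos: [0.453, -0.1889, 0.2039]
eef_rot: [172.5, 88.0, -95.7]
ft_force: [-0.5, -0.2, -1.7]
width: 0.377
t 10.8 tcp [ 0.453  -0.1889  0.2039] F [-0.49 -0.16 -1.69] T [ 0.06 -0.05 -0.02] w 0.377 jawyaw 91.83 xdir [-0.003 -0.034 -0.999] j6 -125.7
t 10.9 tcp [ 0.4533 -0.1882  0.2042] F [ 0.41  0.52 -1.79] T [ 0.03 -0.01 -0.02] w 0.379 jawyaw 91.95 xdir [-0.003 -0.035 -0.999] j6 -125.7
```

View pics/w6.png

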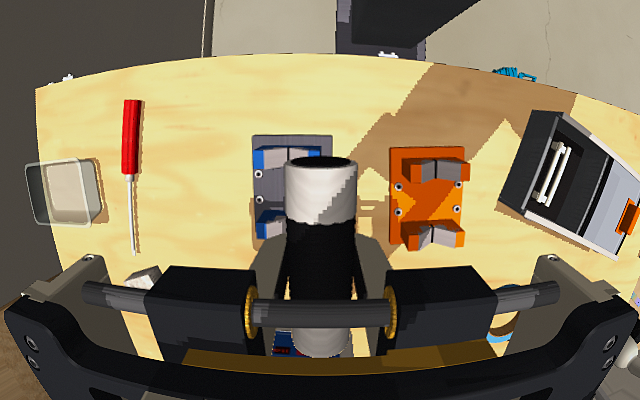

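View pics/c6.png

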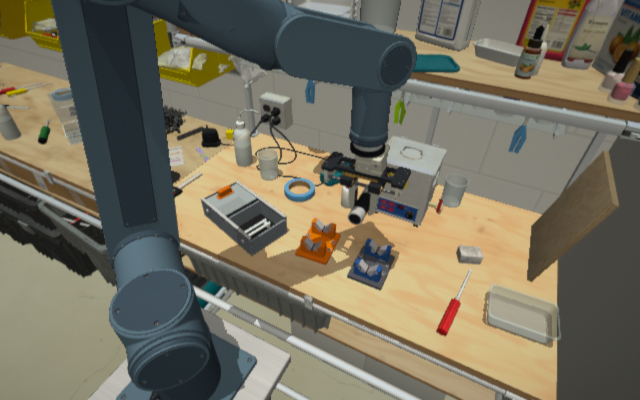

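```bash
python3 -m crank '[{"grip":1,"dp":[0,0.12,0],"yaw":-0.01},{"grip":1,"dp":[0,0.28,0],"yaw":-0.02},{"grip":1,"dp":[0,0.28,0],"yaw":-0.02},{"grip":1,"dp":[0,0.28,0],"yaw":-0.02},{"grip":1,"dp":[0,0.28,0],"yaw":-0.02}]';python3 - <<'E'
from h import *
im=grab("wrist","pics/w7.png")[0]; np.savez("cal_w7.npz",**dict(zip("KE",cal("wrist")))); st()
crop(im,160,110,310,260,4,"pics/w7c.png")
im=cv2.imread("pics/c6.png");crop(im,330,220,410,300,7,"pics/c6c.png")
im=cv2.imread("pics/s6.png");crop(im,340,160,420,240,7,"pics/s6c.png")
E
```

```text
time_s: 11.58
tcp_pos: [0.4536, -0.1046, 0.2045]
eef_rot: [174.7, 88.0, -95.2]
ft_force: [-0.2, -0.6, -1.1]
width: 0.373
t 11.62 tcp [ 0.4535 -0.1048  0.2044] F [-0.53 -0.21 -1.89] T [ 0.06 -0.01  0.02] w 0.381 jawyaw 90.14 xdir [-0.003 -0.035 -0.999] j6 -114.8
```

View pics/w7.png

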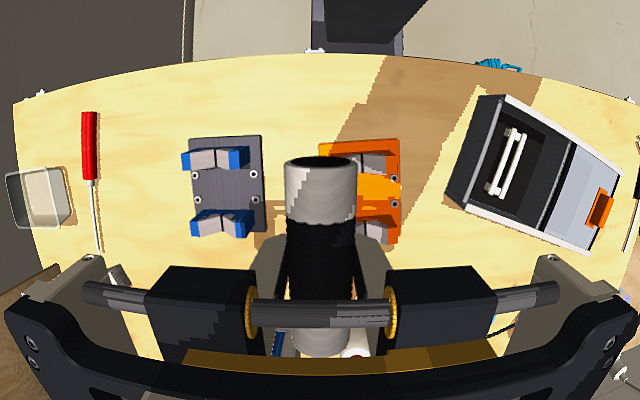

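View pics/w7c.png

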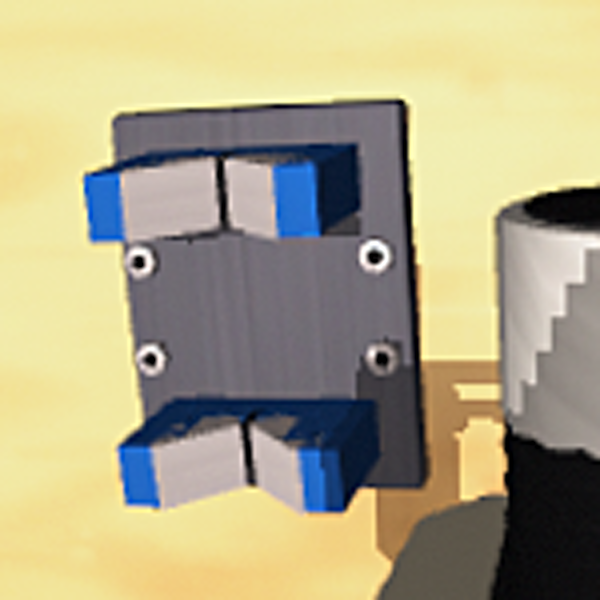

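View pics/c6c.png

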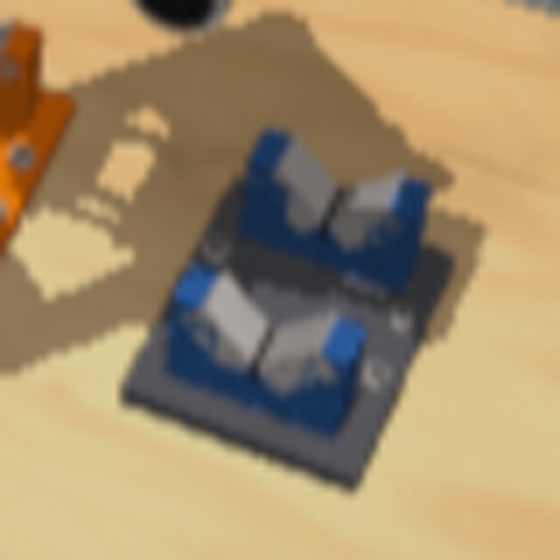

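View pics/s6c.png

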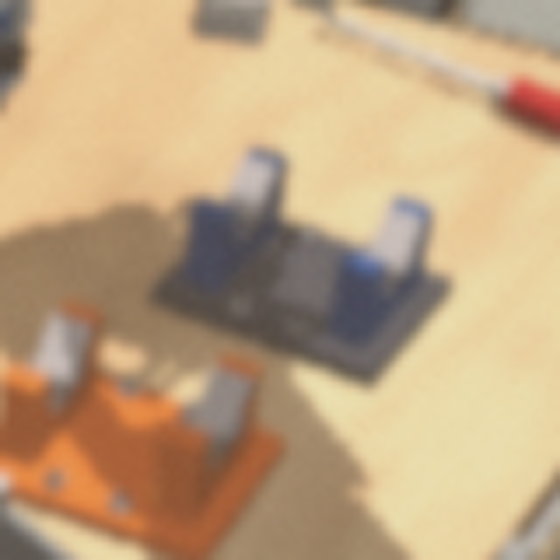

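```bash
python3 - <<'E'
from h import *
from scipy.optimize import least_squares
W=(lambda d:(d["K"],d["E"]))(np.load("cal_w7.npz"))
t=.0575
w=[((-.062,.048,.012),(407,102)),((-.062,-.048,.012),(115,117)),((.062,.048,.012),(425,486)),
((-.05,-.035,t),(86,175)),((-.03,-.035,t),(90,241)),((-.05,.035,t),(311,163)),((-.03,.035,t),(318,238)),((.03,-.035,t),(119,447)),((.05,-.035,t),(126,506)),((.05,.035,t),(345,511)),((.03,.035,t),(336,447))]
w=[(np.array(m),np.array([160+p[0]/4,110+p[1]/4])) for m,p in w]
sc=[((-.062,.048,.012),(125,388)),((-.062,-.048,.012),(355,478)),((.062,-.048,.012),(452,258))]
sc=[(np.array(m),np.array([330+p[0]/7,220+p[1]/7])) for m,p in sc]
sd=[((-.062,.048,.012),(370,372)),((-.062,-.048,.012),(450,285)),((.062,.048,.012),(155,293))]
sd=[(np.array(m),np.array([340+p[0]/7,160+p[1]/7])) for m,p in sd]
def T(q,m):
    c,s=np.cos(q[2]),np.sin(q[2]); return np.array([q[0]+c*m[0]-s*m[1],q[1]+s*m[0]+c*m[1],m[2]+(q[3] if len(q)>3 else 0)])
def res(q,w=w,sc=sc,sd=sd):
    r=[]
    for m,p in w:r+=list(proj("wrist",T(q,m),W)-p)
    for m,p in sc:r+=list(proj("scene",T(q,m))-p)
    for m,p in sd:r+=list(proj("side",T(q,m))-p)
    return r
for a in [dict(),dict(sc=[],sd=[]),dict(w=[]),dict(sc=[],w=[]),dict(sd=[],w=[])]:
  for q0 in ([.46,-.236,0],[.46,-.236,0,0.]):
    s=least_squares(lambda q:res(q,**a),q0,loss="soft_l1"); print(list(a),s.x.round(4),np.degrees(s.x[2]).round(2),np.abs(s.fun).max().round(2))
# notch bottoms, wrist only
for p in [(222,175),(246,430)]: pass
# lens held: end rim in wrist
E
```

```text
[] [ 0.4649 -0.2286  0.0163] 0.94 2.02
[] [ 0.466  -0.2302  0.017  -0.0044] 0.98 2.18
['sc', 'sd'] [ 0.465  -0.2284  0.0137] 0.79 1.62
['sc', 'sd'] [ 0.466  -0.23    0.0154 -0.0042] 0.88 1.96
['w'] [ 0.4636 -0.2309  0.0204] 1.17 1.41
['w'] [ 0.4656 -0.2312  0.0222 -0.0038] 1.27 1.49
['sc', 'w'] [ 0.4619 -0.2256  0.0156] 0.89 1.31
['sc', 'w'] [ 0.4822 -0.2779  0.0099 -0.0403] 0.57 0.38
['sd', 'w'] [ 0.4638 -0.2318  0.0208] 1.19 1.03
['sd', 'w'] [ 0.4854 -0.2273  0.017  -0.0269] 0.97 0.11
```

```bash
python3 - <<'E'
from h import *
for p in [(372,212),(418,224),(440,207)]: print(onz("scene",p,0).round(3))
E
python3 -m crank '[{"grip":1,"dp":[0.02,-0.15,0],"yaw":0.005},{"grip":1,"dp":[0.038,-0.3,-0.05],"yaw":0.008},{"grip":1,"dp":[0.038,-0.413,-0.15],"yaw":0.008},{"grip":1,"dp":[0.038,-0.413,-0.25],"yaw":0.008},{"grip":1,"dp":[0.038,-0.413,-0.33],"yaw":0.008},{"grip":1,"dp":[0.038,-0.413,-0.33],"yaw":0.008},{"grip":1,"dp":[0.038,-0.413,-0.33],"yaw":0.008}]';python3 - <<'E'
from h import *
im=grab("wrist","pics/w8.png")[0]; np.savez("cal_w8.npz",**dict(zip("KE",cal("wrist")))); st()
im=grab("scene","pics/c8.png")[0];crop(im,310,180,430,300,5,"pics/c8c.png")
im=grab("side","pics/s8.png")[0];crop(im,320,130,440,250,5,"pics/s8c.png")
E
```

```text
[ 0.686 -0.15   0.   ]
[ 0.701 -0.299 -0.   ]
[ 0.818 -0.342  0.   ]
time_s: 12.5
tcp_pos: [0.4654, -0.2295, 0.1063]
eef_rot: [175.8, 87.9, -93.4]
ft_force: [1.1, -0.2, -1.0]
width: 0.382
t 12.55 tcp [ 0.4656 -0.2295  0.1066] F [ 0.52 -0.11 -1.15] T [0.06 0.06 0.02] w 0.379 jawyaw 90.84 xdir [-0.001 -0.037 -0.999] j6 -127.2
```

View pics/w8.png

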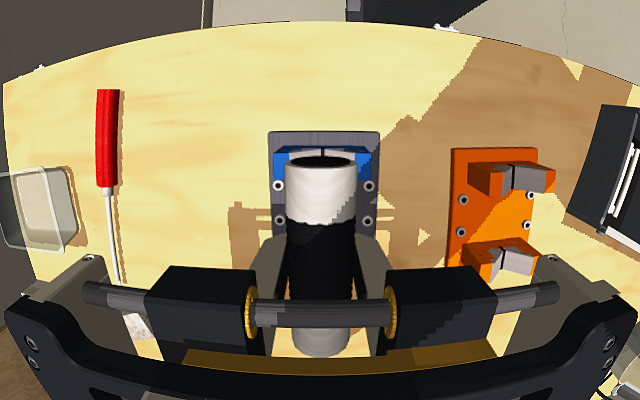

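View pics/c8c.png

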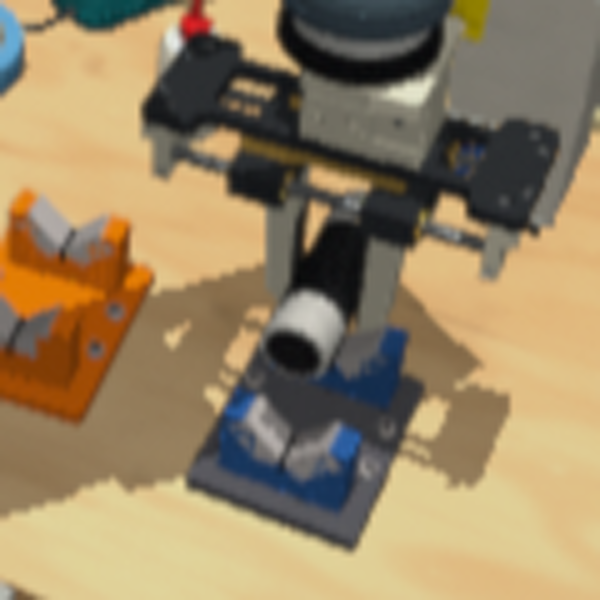

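View pics/s8c.png

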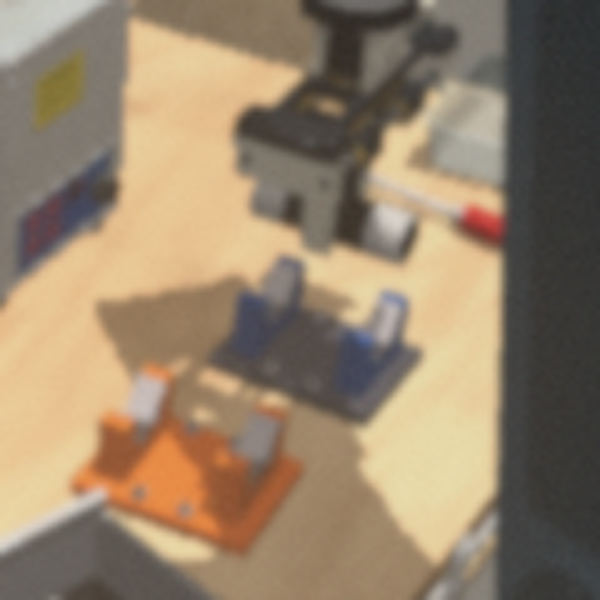

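```bash
python3 - <<'E'
from h import *
im=cv2.imread("pics/w8.png");crop(im,240,110,400,250,5,"pics/w8c.png")
W=(lambda d:(d["K"],d["E"]))(np.load("cal_w8.npz"))
S=lambda p:((p-np.array([240,110]))*5).round(1)
a=np.radians(.84);u=np.array([np.cos(a),np.sin(a),0]);v=np.array([-u[1],u[0],0])
c=np.array([.4656,-.2295,.1066+.0188-.0013])+[0.0,.0007,0]
for nm,L in [("-x end",-.055),("+x end",.055)]:
  for t in (0,90,180,270): print(nm,t,S(proj("wrist",c+u*L+.018*(v*np.cos(np.radians(t))+np.array([0,0,1])*np.sin(np.radians(t))),W)))
def V(x,y,z,q=(.465,-.229,np.radians(.9))):
    cc,s=np.cos(q[2]),np.sin(q[2]); return np.array([q[0]+cc*x-s*y,q[1]+s*x+cc*y,z])
for m in [(-.062,-.048,.012),(-.062,.048,.012),(-.05,-.035,.0575),(-.05,.035,.0575),(-.03,-.035,.0575),(-.03,.035,.0575),(-.05,0,.0366)]: print(m,S(proj("wrist",V(*m),W)))
for n in ("scene","side"):
  print(n,[proj(n,c+u*L).round(1) for L in (-.055,.055)])
E
```

```text
-x end 0 [579.8 264.6]
-x end 90 [385.9 299. ]
-x end 180 [210.5 262.9]
-x end 270 [400.9 234.4]
+x end 0 [ 540.4 1145.4]
+x end 90 [ 391.2 1244.1]
+x end 180 [ 254.5 1138.8]
+x end 270 [ 402.  1056.3]
(-0.062, -0.048, 0.012) [136.7 106.9]
(-0.062, 0.048, 0.012) [704.4 108. ]
(-0.05, -0.035, 0.0575) [164.2 213.1]
(-0.05, 0.035, 0.0575) [661.2 214.8]
(-0.03, -0.035, 0.0575) [169.1 350.5]
(-0.03, 0.035, 0.0575) [656.4 353.4]
(-0.05, 0, 0.0366) [415.5 193. ]
scene [array([368. , 250.5]), array([382.4, 223. ])]
side [array([401.2, 178. ]), array([371.5, 168. ])]
```

View pics/w8c.png

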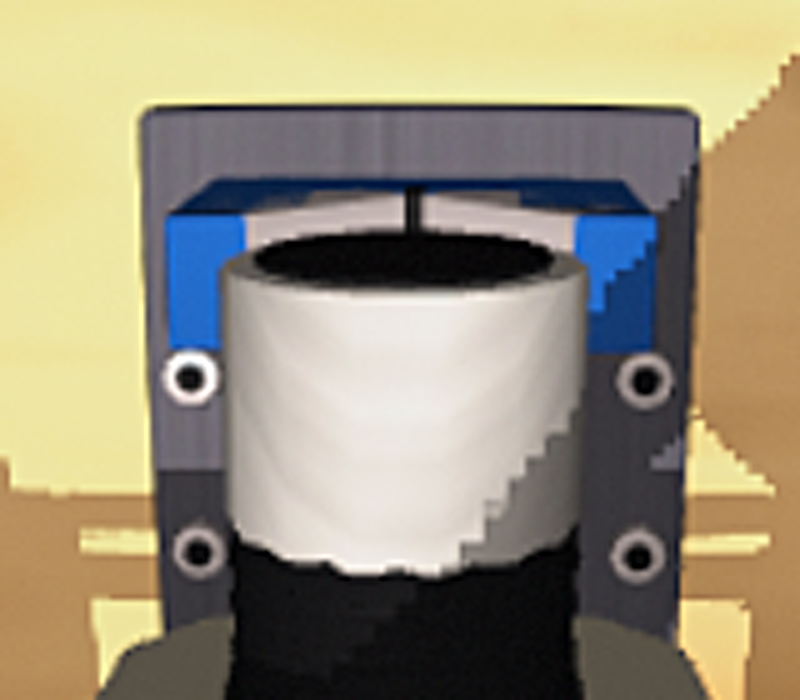

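The wrist crop matches the V model within ~1 px: base corners (142,107)/(700,107), cheek tops (165,213)/(657,214). The barrel sits ~0.8 mm to +y of prediction and lengthwise centred. I descend to just above the seat.

```bash
python3 -m crank '[{"grip":1,"dp":[0,-0.003,-0.06],"yaw":0},{"grip":1,"dp":[0,-0.003,-0.12],"yaw":0},{"grip":1,"dp":[0,-0.003,-0.17],"yaw":0},{"grip":1,"dp":[0,-0.003,-0.19],"yaw":0},{"grip":1,"dp":[0,-0.003,-0.19],"yaw":0},{"grip":1,"dp":[0,-0.003,-0.19],"yaw":0}]';python3 - <<'E'
from h import *
F=[]
for n in ("wrist","scene","side"):
    im=grab(n,f"pics/{n}9.png")[0]; s=st()
    if n=="wrist": np.savez("cal_w9.npz",**dict(zip("KE",cal("wrist")))); crop(im,220,80,420,230,4,"pics/w9c.png")
    if n=="scene":crop(im,310,200,410,300,6,"pics/c9c.png")
    if n=="side":crop(im,330,150,430,250,6,"pics/s9c.png")
E
```

```text
time_s: 13.4
tcp_pos: [0.4661, -0.2305, 0.0503]
eef_rot: [178.9, 87.8, -90.3]
ft_force: [0.0, -0.5, -2.3]
width: 0.379
t 13.45 tcp [ 0.4661 -0.2305  0.0504] F [ 0.25 -0.63 -2.25] T [0.06 0.   0.04] w 0.377 jawyaw 90.86 xdir [-0.    -0.038 -0.999] j6 -126.9
t 13.5 tcp [ 0.4661 -0.2304  0.0503] F [ 0.58 -0.4  -2.12] T [ 0.1  -0.02  0.03] w 0.381 jawyaw 90.86 xdir [-0.    -0.038 -0.999] j6 -126.9
t 13.55 tcp [ 0.466  -0.2304  0.0503] F [-0.03  0.05 -1.19] T [0.11 0.   0.06] w 0.379 jawyaw 90.86 xdir [-0.    -0.038 -0.999] j6 -126.9
```

View pics/w9c.png

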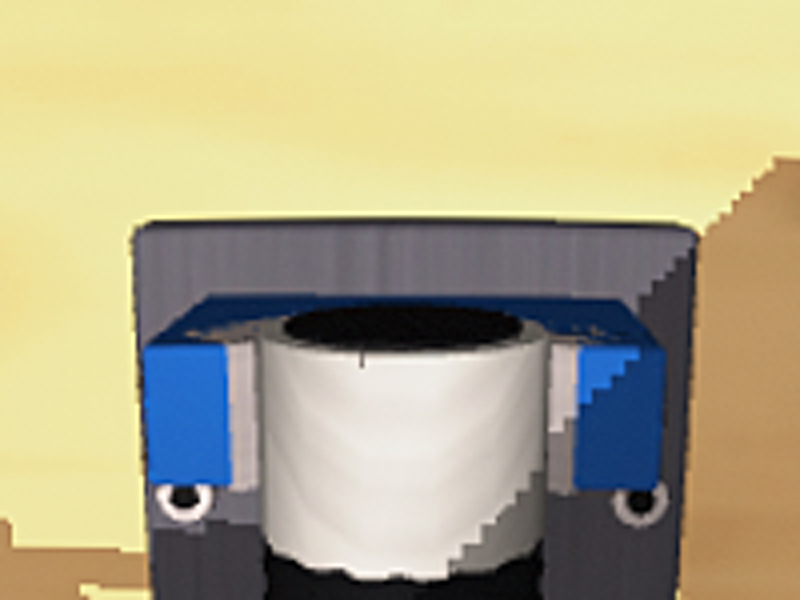

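View pics/c9c.png

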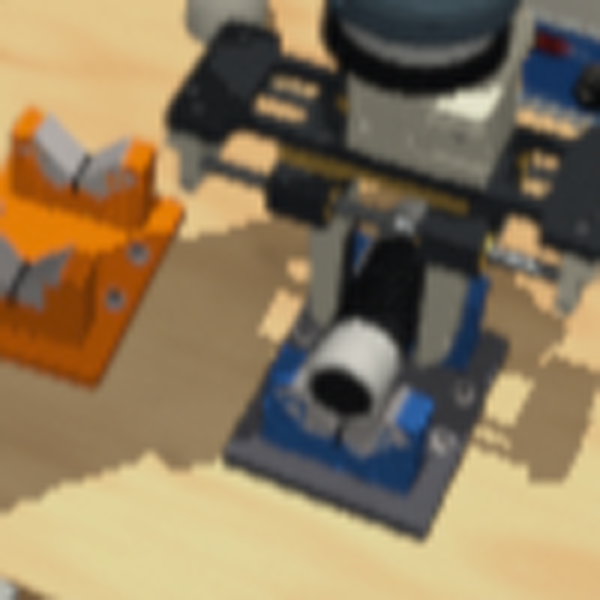

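View pics/s9c.png

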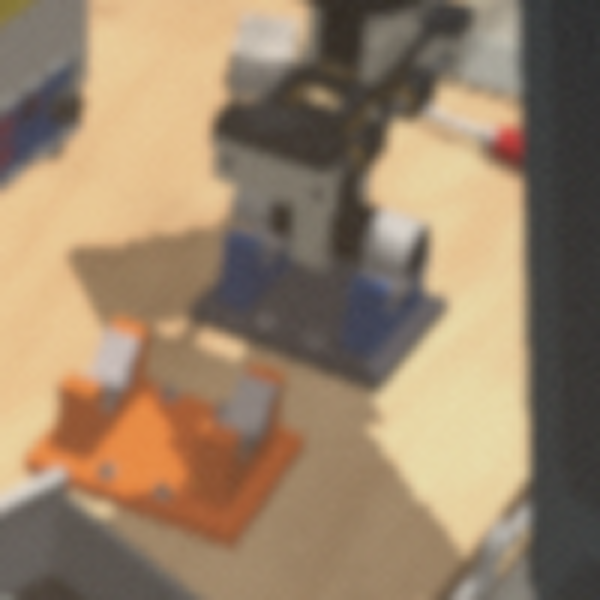

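```bash
python3 - <<'E'
from h import *
W=(lambda d:(d["K"],d["E"]))(np.load("cal_w9.npz"))
S=lambda p:((p-np.array([220,80]))*4).round(1)
a=np.radians(.84);u=np.array([np.cos(a),np.sin(a),0])
for off in (0,-.001):
  c=np.array([.4661+off,-.2298,.0503+.0175])
  print(off,"end top/bot",S(proj("wrist",c-u*.055+[0,0,.018],W)),S(proj("wrist",c-u*.055-[0,0,.018],W)))
q=(.465,-.229,np.radians(.9))
def V(x,y,z):
    cc,s=np.cos(q[2]),np.sin(q[2]); return np.array([q[0]+cc*x-s*y,q[1]+s*x+cc*y,z])
for m in [(-.062,-.048,.012),(-.062,.048,.012),(-.05,-.035,.0575),(-.05,.035,.0575),(-.03,-.035,.0575),(-.03,.035,.0575)]: print(m,S(proj("wrist",V(*m),W)))
E
```

```text
0 end top/bot [388.6 356.9] [400.9 305.3]
-0.001 end top/bot [388.7 347.8] [401. 298.]
(-0.062, -0.048, 0.012) [128.8 225.4]
(-0.062, 0.048, 0.012) [702.5 227.1]
(-0.05, -0.035, 0.0575) [141.8 344.6]
(-0.05, 0.035, 0.0575) [671.2 347.5]
(-0.03, -0.035, 0.0575) [149.7 488.1]
(-0.03, 0.035, 0.0575) [663.3 493. ]
```

Lens end rim (≈350 vs modelled 357) says the barrel centre is ~0.8 mm too far +x; I correct that while lowering in small steps.

```bash
python3 -m crank '[{"grip":1,"dp":[-0.003,0,-0.006],"yaw":0},{"grip":1,"dp":[-0.003,0,-0.012],"yaw":0},{"grip":1,"dp":[-0.003,0,-0.015],"yaw":0},{"grip":1,"dp":[-0.003,0,-0.018],"yaw":0},{"grip":1,"dp":[-0.003,0,-0.018],"yaw":0}]';python3 - <<'E'
from h import *
st()
E
```

```text
time_s: 14.18
tcp_pos: [0.4651, -0.2304, 0.0448]
eef_rot: [178.7, 87.8, -90.5]
ft_force: [-1.2, -1.1, -1.3]
width: 0.38
t 14.18 tcp [ 0.4651 -0.2304  0.0448] F [-1.23 -1.06 -1.28] T [0.07 0.   0.  ] w 0.38 jawyaw 90.86 xdir [-0.    -0.038 -0.999] j6 -126.9
```

```bash
python3 -m crank '[{"grip":1,"dp":[0,0,-0.003],"yaw":0},{"grip":1,"dp":[0,0,-0.005],"yaw":0},{"grip":1,"dp":[0,0,-0.005],"yaw":0}]';python3 - <<'E'
from h import *
st()
E
```

```text
time_s: 14.55
tcp_pos: [0.4656, -0.231, 0.044]
eef_rot: [-179.8, 87.8, -88.9]
ft_force: [-0.6, -0.9, 4.1]
width: 0.379
t 14.55 tcp [ 0.4656 -0.231   0.044 ] F [-0.59 -0.91  4.12] T [-0.19  0.18  0.06] w 0.379 jawyaw 90.87 xdir [ 0.001 -0.039 -0.999] j6 -126.9
```

```bash
python3 -m crank '[{"grip":1,"dp":[0,0,-0.003],"yaw":0},{"grip":1,"dp":[0,0,-0.004],"yaw":0},{"grip":1,"dp":[0,0,-0.004],"yaw":0},{"grip":1,"dp":[0,0,-0.004],"yaw":0}]';python3 - <<'E'
from h import *
for n in ("wrist","scene","side"):
    im=grab(n,f"pics/{n}10.png")[0]; s=st()
    if n=="wrist": np.savez("cal_w10.npz",**dict(zip("KE",cal("wrist")))); crop(im,220,60,420,210,4,"pics/w10c.png")
    if n=="scene":crop(im,310,200,410,300,6,"pics/c10c.png")
    if n=="side":crop(im,330,150,430,250,6,"pics/s10c.png")
E
```

```text
time_s: 15.05
tcp_pos: [0.4658, -0.231, 0.0439]
eef_rot: [-178.7, 87.7, -87.8]
ft_force: [-2.6, 1.7, 10.0]
width: 0.377
t 15.1 tcp [ 0.4658 -0.231   0.0439] F [-2.75  1.59 10.29] T [0.2  0.42 0.06] w 0.382 jawyaw 90.87 xdir [ 0.001 -0.039 -0.999] j6 -126.9
t 15.15 tcp [ 0.4658 -0.231   0.0439] F [-1.44  1.16 11.23] T [0.21 0.46 0.01] w 0.382 jawyaw 90.87 xdir [ 0.001 -0.039 -0.999] j6 -126.9
t 15.2 tcp [ 0.4658 -0.231   0.0439] F [-1.47  1.1   9.5 ] T [ 0.21  0.49 -0.  ] w 0.374 jawyaw 90.87 xdir [ 0.002 -0.039 -0.999] j6 -126.9
```

View pics/w10c.png

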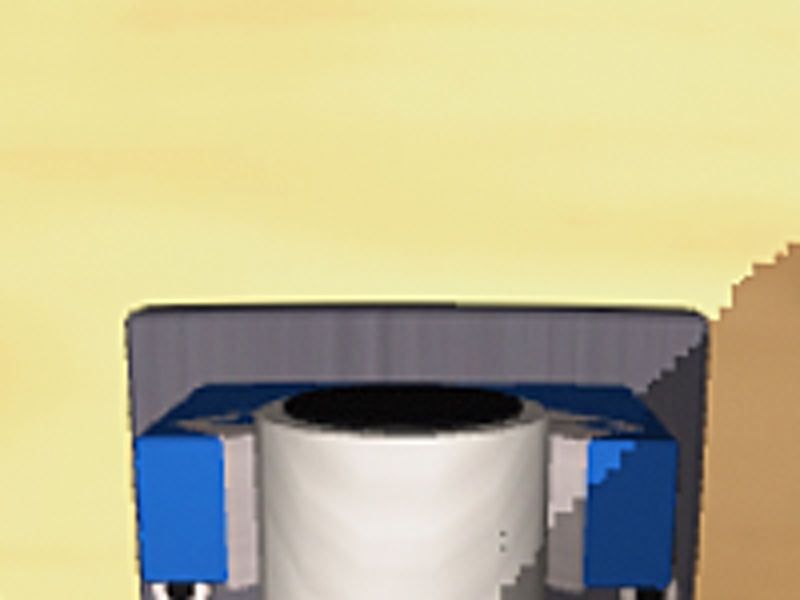

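View pics/c10c.png

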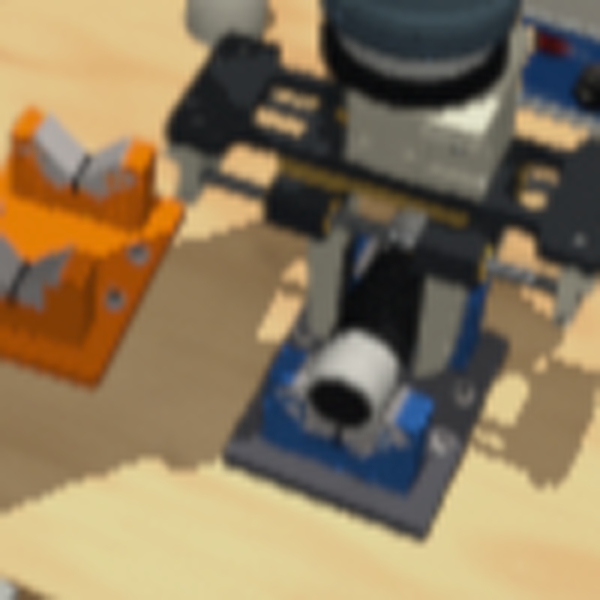

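View pics/s10c.png

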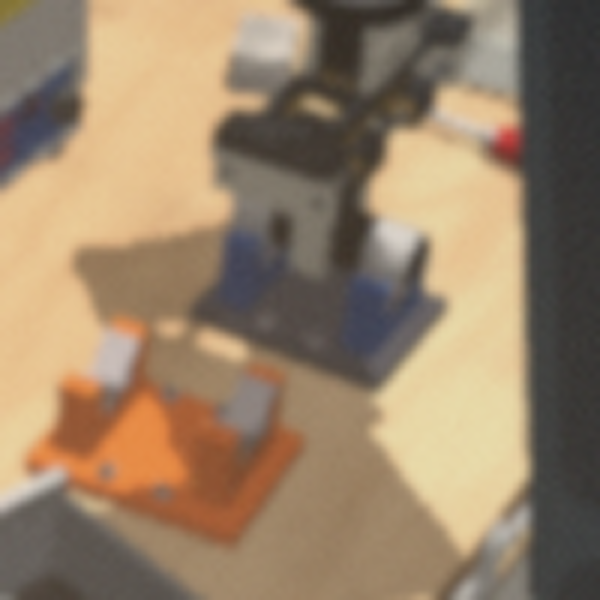

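```bash
python3 - <<'E'
from h import *
W=(lambda d:(d["K"],d["E"]))(np.load("cal_w10.npz"))
S=lambda p:((p-np.array([220,60]))*4).round(1)
a=np.radians(.87);u=np.array([np.cos(a),np.sin(a),0])
for off in (0,-.001):
  c=np.array([.4658+off,-.2303,.062])
  print(off,"end top/bot",S(proj("wrist",c-u*.055+[0,0,.018],W)),S(proj("wrist",c-u*.055-[0,0,.018],W)))
q=(.4648,-.2292,np.radians(.9))
def V(x,y,z):
    cc,s=np.cos(q[2]),np.sin(q[2]); return np.array([q[0]+cc*x-s*y,q[1]+s*x+cc*y,z])
for m in [(-.062,-.048,.012),(-.062,.048,.012),(-.05,-.035,.0575),(-.05,.035,.0575),(-.03,-.035,.0575),(-.03,.035,.0575)]: print(m,S(proj("wrist",V(*m),W)))
im=cv2.imread("pics/wrist10.png");crop(im,250,130,360,220,7,"pics/w10d.png")
E
```

```text
0 end top/bot [388.1 439.1] [401.1 386.4]
-0.001 end top/bot [388.2 430. ] [401.2 379.1]
(-0.062, -0.048, 0.012) [121.6 309.5]
(-0.062, 0.048, 0.012) [713.2 311.7]
(-0.05, -0.035, 0.0575) [132.5 435.2]
(-0.05, 0.035, 0.0575) [682.9 438.7]
(-0.03, -0.035, 0.0575) [141.3 583.7]
(-0.03, 0.035, 0.0575) [673.9 589.3]
```

View pics/w10d.png

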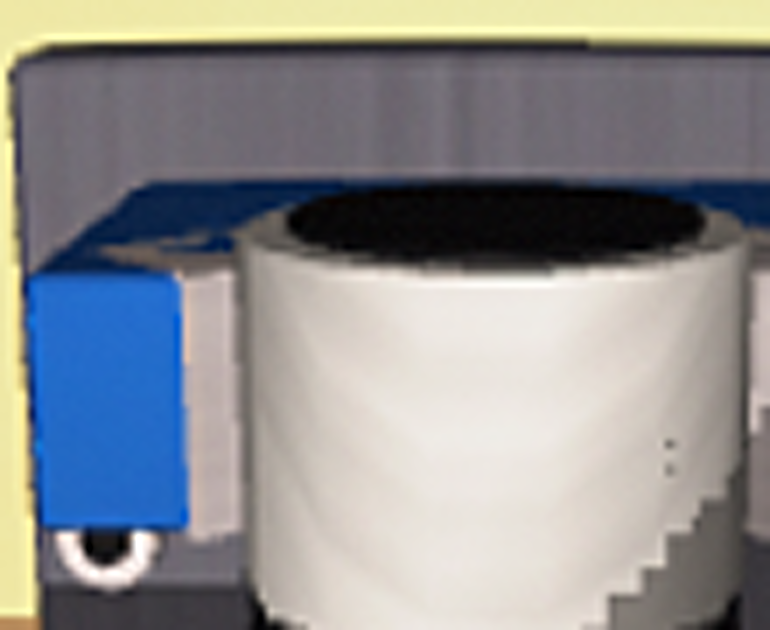

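Barrel is ~0.8 mm toward +x of the cheek centre; slide it back along the groove while keeping the press.

```bash
python3 -m crank '[{"grip":1,"dp":[-0.003,0,-0.003],"yaw":0},{"grip":1,"dp":[-0.004,0,-0.0035],"yaw":0},{"grip":1,"dp":[-0.004,0,-0.0035],"yaw":0},{"grip":1,"dp":[-0.004,0,-0.0035],"yaw":0}]';python3 - <<'E'
from h import *
for n in ("wrist","side","side","side"):
    im=grab(n,f"pics/{n}11.png")[0]; s=st()
    if n=="wrist": np.savez("cal_w11.npz",**dict(zip("KE",cal("wrist")))); crop(im,250,130,360,220,7,"pics/w11d.png")
W=(lambda d:(d["K"],d["E"]))(np.load("cal_w11.npz"))
S=lambda p:((p-np.array([250,130]))*7).round(1)
a=np.radians(.87);u=np.array([np.cos(a),np.sin(a),0])
for x in (.465,.464):
  c=np.array([x,-.2303,.062]);print(x,S(proj("wrist",c-u*.055+[0,0,.018],W)),S(proj("wrist",c-u*.055-[0,0,.018],W)))
def V(q,x,y,z):
    cc,s=np.cos(q[2]),np.sin(q[2]); return np.array([q[0]+cc*x-s*y,q[1]+s*x+cc*y,z])
for x in (.465,.464):
  for m in [(-.05,-.035,.0575),(-.03,-.035,.0575),(-.062,-.048,.012)]: print(x,m,S(proj("wrist",V((x,-.2292,np.radians(.9)),*m),W)))
E
```

```text
time_s: 15.7
tcp_pos: [0.4658, -0.231, 0.0439]
eef_rot: [-175.1, 87.7, -84.2]
ft_force: [1.3, 1.9, 8.5]
width: 0.381
t 15.75 tcp [ 0.4658 -0.2311  0.0439] F [1.18 2.32 7.9 ] T [ 0.36 -0.12  0.  ] w 0.377 jawyaw 90.85 xdir [ 0.004 -0.04  -0.999] j6 -127.0
t 15.8 tcp [ 0.4657 -0.231   0.0439] F [0.32 2.69 8.01] T [ 0.3  -0.09  0.04] w 0.382 jawyaw 90.85 xdir [ 0.004 -0.04  -0.999] j6 -127.0
t 15.85 tcp [ 0.4658 -0.231   0.0439] F [0.36 2.43 7.24] T [ 0.33 -0.09  0.06] w 0.381 jawyaw 90.86 xdir [ 0.004 -0.04  -0.999] j6 -127.0
t 15.9 tcp [ 0.4657 -0.231   0.0439] F [0.32 2.   7.74] T [ 0.38 -0.08  0.1 ] w 0.376 jawyaw 90.86 xdir [ 0.004 -0.04  -0.999] j6 -127.0
0.465 [469.2 268.1] [492.3 176.7]
0.464 [469.4 251.9] [492.5 163.9]
0.465 (-0.05, -0.035, 0.0575) [ 22.  275.5]
0.465 (-0.03, -0.035, 0.0575) [ 37.7 535.1]
0.465 (-0.062, -0.048, 0.012) [ 3.  53.4]
0.464 (-0.05, -0.035, 0.0575) [ 21.6 262.1]
0.464 (-0.03, -0.035, 0.0575) [ 37.  522.5]
0.464 (-0.062, -0.048, 0.012) [ 2.8 42.8]
```

View pics/w11d.png

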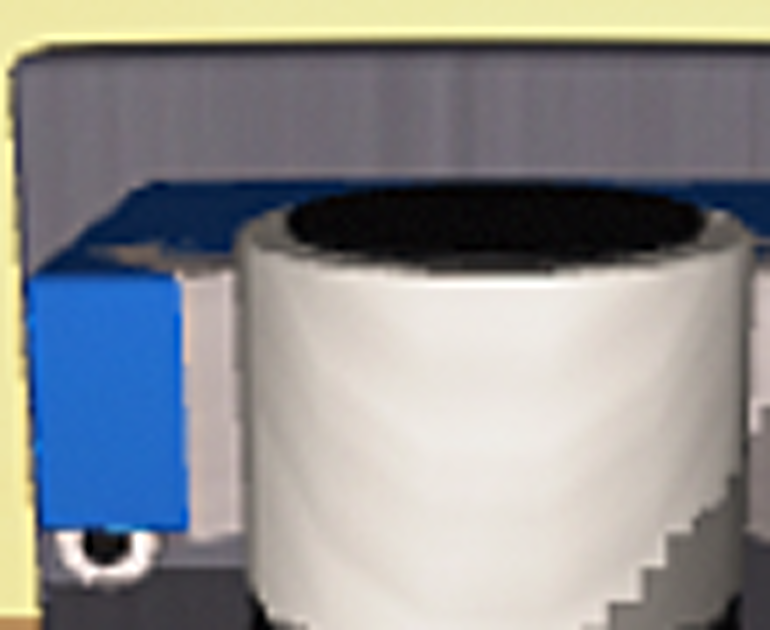

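Stuck by friction. I lift 3 mm, shift, and reseat.

```bash
python3 -m crank '[{"grip":1,"dp":[0,0,0.01],"yaw":0},{"grip":1,"dp":[-0.003,0,0.01],"yaw":0},{"grip":1,"dp":[-0.003,0,0.01],"yaw":0},{"grip":1,"dp":[-0.003,0,0.01],"yaw":0}]';python3 - <<'E'
from h import *
W=None
for n in ("wrist","side","side"):
    im=grab(n,f"pics/{n}12.png")[0]; s=st()
E
python3 -m crank '[{"grip":1,"dp":[0,0,-0.006],"yaw":0},{"grip":1,"dp":[0,0,-0.009],"yaw":0},{"grip":1,"dp":[0,0,-0.009],"yaw":0}]';python3 - <<'E'
from h import *
st()
E
```

```text
time_s: 16.4
tcp_pos: [0.4646, -0.2309, 0.0466]
eef_rot: [-176.0, 87.7, -85.1]
ft_force: [0.2, 0.0, -2.1]
width: 0.378
t 16.45 tcp [ 0.4646 -0.2309  0.0466] F [-0.08  0.45 -1.69] T [ 0.06 -0.02 -0.  ] w 0.38 jawyaw 90.85 xdir [ 0.003 -0.04  -0.999] j6 -127.1
t 16.5 tcp [ 0.4647 -0.231   0.0467] F [-0.23  0.37 -1.76] T [ 0.09  0.01 -0.01] w 0.378 jawyaw 90.85 xdir [ 0.004 -0.04  -0.999] j6 -127.1
t 16.55 tcp [ 0.4648 -0.231   0.0468] F [-0.99 -1.01 -2.42] T [ 0.05 -0.01 -0.09] w 0.38 jawyaw 90.86 xdir [ 0.004 -0.04  -0.999] j6 -127.1
time_s: 16.92
tcp_pos: [0.4648, -0.2311, 0.0441]
eef_rot: [-175.5, 87.7, -84.6]
ft_force: [0.5, 0.1, -1.0]
width: 0.38
t 16.93 tcp [ 0.4648 -0.2311  0.0441] F [ 0.5   0.09 -1.03] T [ 0.    0.1  -0.05] w 0.38 jawyaw 90.85 xdir [ 0.004 -0.04  -0.999] j6 -127.1
```

```bash
python3 -m crank '[{"grip":1,"dp":[-0.001,0,-0.002],"yaw":0},{"grip":1,"dp":[-0.001,0,-0.004],"yaw":0},{"grip":1,"dp":[-0.001,0,-0.0045],"yaw":0},{"grip":1,"dp":[-0.001,0,-0.0045],"yaw":0},{"grip":1,"dp":[-0.001,0,-0.0045],"yaw":0}]';python3 - <<'E'
from h import *
for n in ("wrist","side","side"):
    im=grab(n,f"pics/{n}13.png")[0]; s=st()
    if n=="wrist": np.savez("cal_w13.npz",**dict(zip("KE",cal("wrist")))); crop(im,250,130,360,220,7,"pics/w13d.png")
W=(lambda d:(d["K"],d["E"]))(np.load("cal_w13.npz"))
S=lambda p:((p-np.array([250,130]))*7).round(1)
a=np.radians(.87);u=np.array([np.cos(a),np.sin(a),0])
for x in (.465,.464):
  c=np.array([x,-.2303,.062]);print(x,S(proj("wrist",c-u*.055+[0,0,.018],W)),S(proj("wrist",c-u*.055-[0,0,.018],W)))
def V(q,x,y,z):
    cc,s=np.cos(q[2]),np.sin(q[2]); return np.array([q[0]+cc*x-s*y,q[1]+s*x+cc*y,z])
for x in (.465,.464):
  for m in [(-.05,-.035,.0575),(-.03,-.035,.0575),(-.062,-.048,.012)]: print(x,m,S(proj("wrist",V((x,-.2292,np.radians(.9)),*m),W)))
E
```

```text
time_s: 17.55
tcp_pos: [0.4648, -0.2311, 0.0439]
eef_rot: [-174.1, 87.7, -83.2]
ft_force: [-1.6, 1.6, 8.6]
width: 0.381
t 17.6 tcp [ 0.4648 -0.2311  0.0439] F [-2.14  3.25  8.24] T [0.47 0.32 0.03] w 0.379 jawyaw 90.87 xdir [ 0.005 -0.04  -0.999] j6 -127.1
t 17.65 tcp [ 0.4648 -0.2311  0.0439] F [-2.09  3.77  9.17] T [0.43 0.4  0.07] w 0.381 jawyaw 90.86 xdir [ 0.005 -0.04  -0.999] j6 -127.1
t 17.7 tcp [ 0.4648 -0.2311  0.0439] F [-1.7   3.26  9.07] T [0.48 0.32 0.01] w 0.385 jawyaw 90.86 xdir [ 0.005 -0.04  -0.999] j6 -127.1
0.465 [469.2 283.4] [492.5 188.5]
0.464 [469.4 267.3] [492.7 175.7]
0.465 (-0.05, -0.035, 0.0575) [ 22.7 287.9]
0.465 (-0.03, -0.035, 0.0575) [ 38.5 546.7]
0.465 (-0.062, -0.048, 0.012) [ 3.6 62.8]
0.464 (-0.05, -0.035, 0.0575) [ 22.2 274.5]
0.464 (-0.03, -0.035, 0.0575) [ 37.8 534.2]
0.464 (-0.062, -0.048, 0.012) [ 3.3 52.2]
```

View pics/w13d.png

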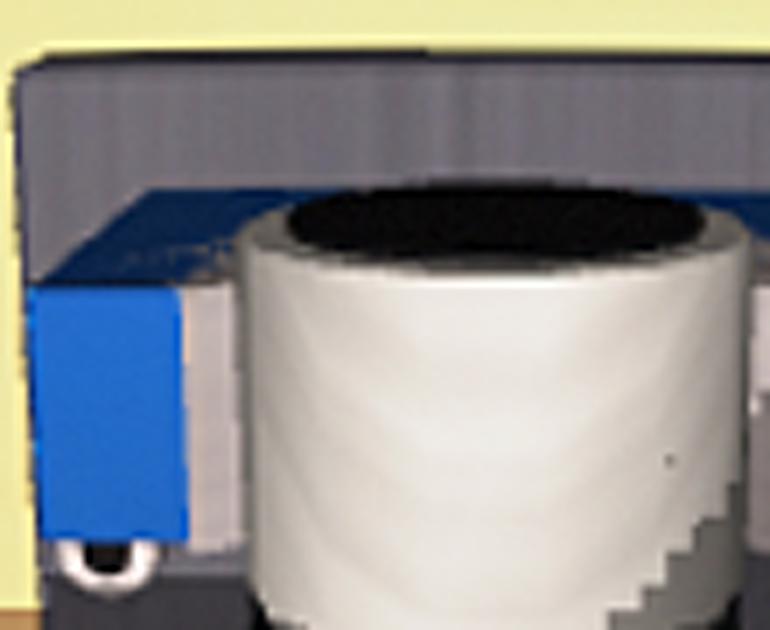

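Now centred lengthwise within ~0.3 mm. Side force Fy ≈ 3.4 N loads the flanks unevenly, so I trim it while keeping the press.

```bash
python3 -m crank '[{"grip":1,"dp":[-0.002,0.002,-0.004],"yaw":0},{"grip":1,"dp":[-0.003,0.003,-0.0043],"yaw":0},{"grip":1,"dp":[-0.003,0.003,-0.0043],"yaw":0},{"grip":1,"dp":[-0.003,0.003,-0.0043],"yaw":0}]';python3 - <<'E'
from h import *
for n in ("scene","side","wrist","wrist"):
    im=grab(n,f"pics/{n}14.png")[0]; s=st()
E
```

```text
time_s: 18.2
tcp_pos: [0.4649, -0.231, 0.0439]
eef_rot: [-171.6, 87.5, -80.7]
ft_force: [-1.0, 0.1, 6.9]
width: 0.376
t 18.25 tcp [ 0.4649 -0.2311  0.0439] F [-0.76 -0.24  7.17] T [0.06 0.18 0.06] w 0.38 jawyaw 90.87 xdir [ 0.007 -0.042 -0.999] j6 -127.1
t 18.3 tcp [ 0.4649 -0.2311  0.0439] F [-1.59  0.22  8.05] T [0.03 0.2  0.04] w 0.379 jawyaw 90.87 xdir [ 0.007 -0.043 -0.999] j6 -127.1
t 18.35 tcp [ 0.4649 -0.2311  0.0439] F [-0.29 -0.28  7.24] T [0.08 0.2  0.12] w 0.379 jawyaw 90.87 xdir [ 0.007 -0.043 -0.999] j6 -127.1
t 18.4 tcp [ 0.4649 -0.2311  0.0439] F [-0.88  0.1   7.76] T [0.04 0.18 0.03] w 0.381 jawyaw 90.87 xdir [ 0.007 -0.043 -0.999] j6 -127.1
```

```bash
python3 -m crank '[{"grip":1,"dp":[-0.003,0.003,-0.0045],"yaw":0},{"grip":1,"dp":[-0.003,0.003,-0.0052],"yaw":0},{"grip":1,"dp":[-0.003,0.003,-0.0052],"yaw":0},{"grip":1,"dp":[-0.003,0.003,-0.0052],"yaw":0}]';python3 - <<'E'
from h import *
for n in ("scene","side","wrist","wrist"):
    im=grab(n,f"pics/{n}15.png")[0]; s=st()
E
```

```text
time_s: 18.9
tcp_pos: [0.465, -0.2311, 0.0439]
eef_rot: [-169.1, 87.4, -78.2]
ft_force: [-0.9, 0.9, 10.2]
width: 0.383
t 18.95 tcp [ 0.4649 -0.2311  0.0439] F [-1.92  0.26  9.47] T [0.11 0.29 0.06] w 0.379 jawyaw 90.88 xdir [ 0.009 -0.045 -0.999] j6 -127.0
t 19.0 tcp [ 0.4649 -0.2311  0.0439] F [-1.45  0.2   9.24] T [ 0.09  0.35 -0.02] w 0.378 jawyaw 90.88 xdir [ 0.009 -0.045 -0.999] j6 -127.0
t 19.05 tcp [ 0.4649 -0.2311  0.0439] F [-1.35  0.45  9.58] T [0.1  0.35 0.04] w 0.38 jawyaw 90.88 xdir [ 0.009 -0.045 -0.999] j6 -127.0
t 19.1 tcp [ 0.4649 -0.2311  0.0439] F [-2.13  0.25  9.26] T [0.04 0.24 0.01] w 0.379 jawyaw 90.88 xdir [ 0.009 -0.045 -0.999] j6 -127.0
```

Steady at ~9.4 N down with almost no side force. One last look before handing in.

```bash
python3 - <<'E'
from h import *
a=cv2.imread("pics/scene15.png")[140:300,190:430]; b=cv2.imread("pics/wrist15.png")[100:260,220:420]
cv2.imwrite("pics/fin.png",np.vstack([cv2.resize(a,(600,400)),]) ); crop(cv2.imread("pics/wrist15.png"),240,120,400,230,4.5,"pics/finw.png")
E
```

```text
(no output)
```

View pics/fin.png

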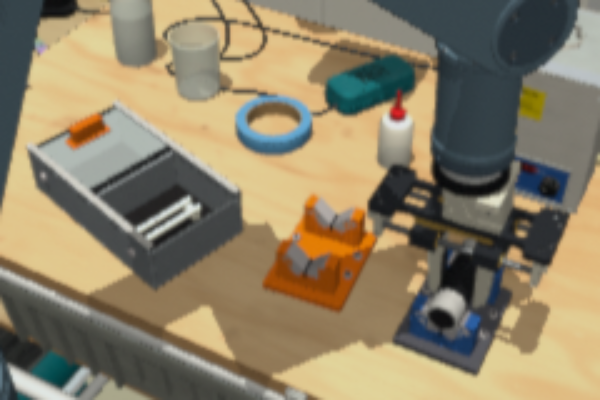

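View pics/finw.png

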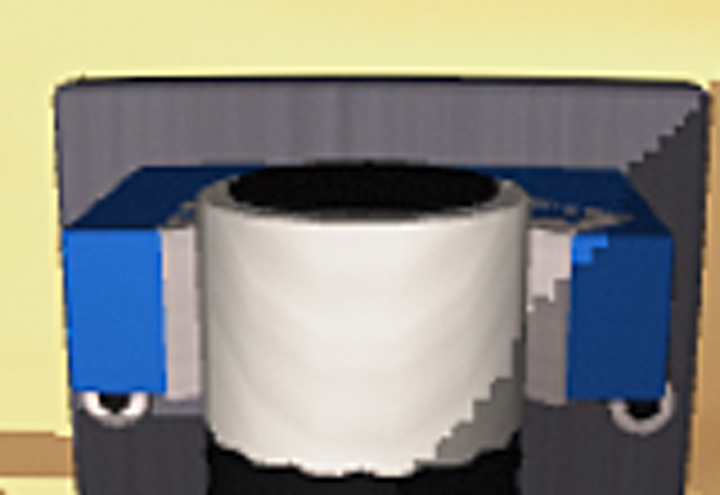

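The scene view shows the cover open (bar at (88,130)), the lens bay empty and the bystanders in view in place. The barrel lies in the blue V, and the wrist view shows it centred between the cheeks (205–525 against 65–672).

```bash
python3 -c "
from rig import ticket
print(ticket.sign_off())"
```

```text
the job is handed in; nothing more can be done
None
```

The job is handed in at about 19 s. The cover is open to its stop, and the lens barrel is seated in the blue V-block, still gripped and pressed down.

**Last checks:**
- **Cover:** a 10 N push on the bar no longer moved it, and the last picture shows it still open over the empty bay.
- **Push:** the wrist read 9.2–10.2 N, about 11 N on the V with the barrel's weight. Sideways force across the groove was under 1 N, so both flanks carry about the same load. The opening of 35 mm matches the barrel.
- **Lengthwise:** by the wrist camera the barrel is centred on the cheeks to about 0.3 mm, give or take 0.5 mm. Its height agrees with the seat: contact came within about 0.5 mm of where I expected it.

**What went less cleanly or disagreed:**
- **Stop hit hard:** the cover began about 24 mm open, not fully closed, so my first slide ran into the stop. The wrist force reached about 60 N there, under the 120 N limit, and I backed off. I took the push to be at the fingers, not the gripper body.
- **Tool tilt:** that hit left the tool tilted about 2°, and repeated pressing raised it to about 2.6°, mostly across the groove.
- **Reseating:** I lifted the barrel 3 mm and reseated it once, to correct an offset of about 0.8 mm along the groove.
- **Uneven cheeks:** about 1.5 N along the groove and a small leftover moment suggest the cheek nearer the robot carries somewhat more load.
- **Measured heights:** the camera heights differed from those in the text by up to 5 mm for the barrel (one rough three-view check was 13 mm off) and about 4 mm for the V-block.

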